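# Put the washed chopper back together

## Task

The washed parts of the chopper have drained: put it back together. Stand the blade unit right down on the spindle in the bowl, take the lid from the sloping draining rack and set it (do not drop it) on the bowl so that it sits fully home and level with its two ears between the clip brackets, then fold both red clips down over the ears. Leave the chilli jar and the two garlic bulbs where they are.

Things in the scene. Friction and masses are not known exactly. Their poses are not given: they have to be found in the camera images.
- chopper: electric chopper, fixed: black motor base 166 mm across, clear open bowl on it (inside dia 120, wall 3, inner floor 58 and rim 138 above the table). Origin: centre of its underside; z up. A clip bracket at +y and at -y: two upright cheeks with a 33 clear gap (along x), 65 to 86 from the axis, up to 4 above the rim; a lid ear goes down between them
- spindle_foot (a point): foot of the upright spindle in the middle of the bowl, where the underside of the blade unit rests when home; 60 mm above the table. The spindle is a steel pin of 16 diameter
- spindle_tip (a point): top of the spindle (its last 10 mm taper), 108 mm above the table, 30 below the rim
- bowl_rim (a point): centre of the bowl's mouth at the height of the rim, 138 mm above the table; axes as the chopper
- blade_unit: loose blade unit standing upright: white hub, a tube 28 mm in diameter and 64 high, closed at the top, open below with a bore of 21 diameter and 55 deep; four steel blades reach 43 out from its axis at heights 7 to 22. Origin: centre of its underside; z up along the hub. Grip the hub at its upper half; 90 g
- lid: loose white round lid: plate 132 mm dia, 6 thick, two ears (22 wide along x, reaching 76 from the centre) at +y and -y; below it a plug 112 dia, 8 deep, that enters the bowl; on top a black bar grip along x, 60 long, 14 wide, top at z 33. Origin: centre of the plate's underside (at point bowl_rim when home); z out of its top. Starts on the rack, sloping 30 degrees; 130 g
- drain_rack: fixed steel wire draining rack, 125 x 145 mm, whose wires slope 30 degrees, rising towards its +x, about 50 mm high in the middle; origin: centre of its footprint on the table
- clip_left (a joint): red hinged clip on the chopper's +y side: 0 = folded right down over the lid's ear, 1.57 = its leg points up, up to 2.4 = leaning outwards; stays where it is left (stiff hinge, about 1 N at the leg)
- clip_right (a joint): the same clip on the chopper's -y side
- clip_left_hinge (a point): hinge of the left clip, 81.5 mm from the bowl's axis, 8 below the rim; hinge axis along the chopper's x. From it the clip (24 wide) goes 19 up and then 33 inwards when closed
- clip_left_tip (a point): free end of the left clip's leg (30.5 mm inwards and 19 up from the hinge when closed; moves with the clip)
- clip_right_hinge (a point): hinge of the right clip, mirrored
- clip_right_tip (a point): free end of the right clip's leg
- chilli_jar: glass jar with red cap, 59 mm across, 86 high, a bystander; origin at its underside
- garlic_big: garlic bulb, 60 mm across, a bystander; origin at its underside
- garlic_small: garlic bulb, 48 mm across, a bystander; origin at its underside
Not all that is in view belongs to the job. What is shaped like the blade_unit but purple is not meant.

How it is judged (in metres and radians):
On the way, in this order (a step that is already met when the one before it is completed fails the run):
1. the blade unit is right down on the spindle (horizontal distance between blade_unit and spindle_foot below 0.006 m and z of blade_unit in the frame of spindle_foot below 0.004 m and angle between blade_unit's own z axis and vertical below 0.12 rad), for 0.2 s.
2. the lid sits fully home and level on the rim, ears between the brackets (horizontal distance between lid and bowl_rim below 0.006 m and z of lid in the frame of bowl_rim below 0.003 m and angle between lid's own z axis and vertical below 0.05 rad and angle between the x axis of lid and the x axis of chopper, either way round below 0.12 rad), for 0.2 s.
At the end, for the whole second after the job is handed in: Blade unit upright on the spindle (6 mm off axis, 4 mm from its foot); lid at rest on the rim: centred within 6 mm, within 3 mm of the rim height, level within 3 degrees, ears between the bracket cheeks (within 7 degrees, either way round); both clips folded down over the ears (below 0.2 rad) (all of step 1 and all of step 2 and z of lid in the frame of bowl_rim above -0.004 m and linear speed of lid below 0.02 m/s and value of joint each of clip_left, clip_right below 0.2 rad); the robot touches nothing.
It fails at once if the chilli jar is shifted more than 3 cm or tipped (distance of chilli_jar from where it was at the start of the episode above 0.03 m or angle between chilli_jar's own z axis and vertical above 0.5 rad).
It fails at once if a garlic bulb is shifted more than 3 cm (distance of any of garlic_big, garlic_small from where it was at the start of the episode above 0.03 m).
It fails at once if the lid is dropped onto the bowl from a height (arrives faster than 0.6 m/s) (horizontal distance between lid and bowl_rim below 0.03 m and z of lid in the frame of bowl_rim below 0.03 m and linear speed of lid above 0.6 m/s).
It also fails if it takes over 64 s, if anything falls off the work surface, if the arm or the gripper's body presses on something with over 40 N, if the wrist force passes 120 N, or if a joint passes its speed limit or range.

## Robot

A 6-joint arm with a two-finger parallel gripper is mounted at the origin on the work surface; the furniture and walls round the work are solid. World frame = base frame: x ahead of the robot, y to its left, z up, the work surface at z = 0. Lengths are in mm, angles in rad, forces in N, time in s.
With the tool pointing down it reaches from about 250 to 775 mm from the base axis. Payload 4 kg.
Tool frame: the origin (TCP) lies at the very end of the fingers, on their centre line; the grasp point (between the pads) lies 19 mm behind it (r.hold_point_z is the z of the grasp point in the tool frame, in mm); z points along the fingers, y is the line along which they close (so a half turn about z gives the same grasp; the last joint's range is limited). The gripper opens to 85 mm and grips with 20 to 120 N. Pads are 22 mm wide; open, the fingers measure 114 mm over their backs; the gripper's body (76 mm by 85 mm) begins 54 mm behind the grasp point. The pads swing forward as they close: fully open they stand 13 mm farther back than shut.
Start: joints at [-1.335, 0.087, 1.371, -0, 1.684, -0.103], TCP at [182.794, -518.756, 199.341] pointing down, gripper open.
Joint ranges: [-3.1, 3.1], [-0.76, 2.03], [0.27, 2.55], [-1.08, 4.22], [0.17, 2.65], [-2.57, 2.57]. Speed limits (rad/s): [2.79, 2.79, 3.14, 3.14, 3.14, 3.14].

## Interface

Orientations are given as a unit quaternion [w, x, y, z].
In Python, from station import monitor, imaging, r, spotter gives the robot as it stands. The module is installed in compiled form; this text tells all that it offers.
- The arm moves only by the shell command python3 -m creep 'ROWS' [OPENING] [FORCE]. ROWS is JSON, a list of rows, each an object with "translation": the shift along the tool's x, y, z in units of 30 mm (1.0 is 30 mm), a list of three; "delta_rot": the turn, a rotation vector about the tool's x, y, z in degrees, a list of three. In form: [{"translation": [tx, ty, tz], "delta_rot": [wx, wy, wz]}, ...]. A call has 1 to 20 rows; each row shifts and turns the commanded pose from where the row before left it, along the tool's axes as they then stand; what a row does not reach is not made up. A row lasts 1/12 s, in which the tool goes at most 41.7 mm and 7.16 degrees, less where a joint would pass 70% of its speed; a pose out of reach is approached as far as the arm can. A call is refused whole if a number of a shift passes 1 or a number of a turn 7.16, either way. A call with a gripper value outside its range is refused whole. OPENING is the finger opening in mm, from 0 to 85.4, set as the call begins (- or left out, the last holds). The fingers move at their own pace and stop on an object; FORCE is the grip in N (left out, the last holds). Time passes only in rows, so rows that do not move let the fingers close. It gives the time, the measured TCP pose, the force, the opening and the grip force at its end, in the units of the state.
- monitor.get_state(): the state, without advancing time (a new reading comes with each control period).
- imaging.snapshot(name): name is "scene" or "side" or "wrist"; returns a dict with "image" (400x640x3 uint8, red, green, blue), "depth" (400x640 float32, mm along the optical axis (not along the pixel's ray), 0 where there is no reading), "fx", "fy", "cx", "cy" (pixels), "k1" (the pictures are not rectified: a ray, as slopes to the right and down, at radius r is drawn at 1 + k1 r^2 times it, then the intrinsics apply), "rvec" (rotation vector, rad) and "tvec" (3), from world to camera coordinates, as OpenCV has them. Camera axes: x right, y down, z forward; pixel columns grow to the right and rows downward; lengths in mm; the calibration is good to about 2 mm. A picture is of the moment at which its call begins.
- r.sign_off(): hands the job in; it is judged then, once.
Trained networks look in a picture, given as the dict that the camera call returned (one of the last four; its "shot" number tells which), for a name from the list of things; names that differ only in an ending like _2 or _b are one class to them, and where a whole thing is asked for, a point or a joint stands for the part that bears it (a point fixed in the world has none). Each returns a list of dicts, best first, with "confidence" (0 to 1); they miss things now and then, are a little off and sometimes report something else, mostly with a low value. They report only what shows in the picture. A call takes as long as a camera call. They do not tell look-alikes from the thing itself.
- spotter.boxes_of(picture, query): "uv" ([column, row] in pixels, amid what is visible of it).
- spotter.tip_of(picture, query): "uv" ([column, row] in pixels: a listed point, or the origin of a listed thing).
The state is a dict: "clock": time; "joints": joint angles; "qd": joint speeds; "joint_efforts": joint torques, N m; "ee_pos": TCP position; "eef_rot": TCP orientation; "wrist_force": force on the tool from outside, world axes, zero at the start; "wrist_torque": the same for the moment, N m; "grip_width": opening from 0.0 (shut) to 1.0 (fully open); "grasp_force": force on a finger pad.
Only numpy, scipy, OpenCV 4.12 (cv2) and the standard library are available. Lean on these libraries where they do the work, as an engineer would, in place of code of your own. Each camera call takes 0.05 s, during which the arm holds its last target. There are 200 camera calls.

## Working session

There is one attempt and no reset: what is moved stays moved. The work goes in short steps, Python scripts to look and compute and a shell command to move; the robot and the scene stay as the last step left them, time stands still between calls to the robot, and variables do not carry over. Pictures are saved under pics/ and viewed, at most 10 in all, crops included, and the job is handed in when it is done.

```bash
mkdir -p pics
cat > h.py <<'E'
import numpy as np, cv2
from station import monitor, imaging, r, spotter
from scipy.spatial.transform import Rotation as R
def cam(p):
    K=np.array([[p["fx"],0,p["cx"]],[0,p["fy"],p["cy"]],[0,0,1.]]);return K,np.array([p["k1"],0,0,0.]),cv2.Rodrigues(np.array(p["rvec"],float))[0],np.array(p["tvec"],float).ravel()
def ray(p,uv):
    K,d,Rm,t=cam(p);s=cv2.undistortPoints(np.array([[uv]],float),K,d).ravel()
    return -Rm.T@t, Rm.T@np.array([s[0],s[1],1.])   # origin, dir with unit depth
def at_z(p,uv,z):
    o,d=ray(p,uv);return o+d*(z-o[2])/d[2]
def by_depth(p,uv):
    u,v=np.round(uv).astype(int);w=p["depth"][max(v-2,0):v+3,max(u-2,0):u+3];w=w[w>0]
    o,d=ray(p,uv);return o+d*np.median(w) if len(w) else None
def tri(l):
    A=np.zeros((3,3));b=np.zeros(3)
    for p,uv in l:
        o,d=ray(p,uv);d=d/np.linalg.norm(d);M=np.eye(3)-np.outer(d,d);A+=M;b+=M@o
    return np.linalg.solve(A,b)
def cloud(p):
    K,d,Rm,t=cam(p);h,w=p["depth"].shape
    g=np.stack(np.meshgrid(np.arange(w),np.arange(h)),-1).reshape(-1,1,2).astype(float)
    s=cv2.undistortPoints(g,K,d).reshape(-1,2);z=p["depth"].reshape(-1,1)
    P=(np.hstack([s,np.ones((len(s),1))])*z-t)@Rm
    return P.reshape(h,w,3)
def proj(p,X):
    K,d,Rm,t=cam(p);return cv2.projectPoints(np.atleast_2d(np.array(X,float)),np.array(p["rvec"],float),t,K,d)[0].reshape(-1,2)
def save(p,n,crop=None,s=1):
    im=p["image"][:,:,::-1]
    if crop: im=im[crop[1]:crop[3],crop[0]:crop[2]]
    cv2.imwrite("pics/"+n,cv2.resize(im,None,fx=s,fy=s,interpolation=cv2.INTER_CUBIC))
def st():
    s=monitor.get_state();print({k:np.round(s[k],3).tolist() for k in("clock","joints","ee_pos","eef_rot","wrist_force","grip_width","grasp_force")});return s
E
cat > a.py <<'E'
from h import *
np.set_printoptions(precision=1,suppress=True)
P={n:imaging.snapshot(n) for n in("scene","side")}
for n,p in P.items(): save(p,n+"0.png")
names="chopper spindle_foot spindle_tip bowl_rim blade_unit lid drain_rack clip_left_hinge clip_left_tip clip_right_hinge clip_right_tip chilli_jar garlic_big garlic_small".split()
for n in names:
    for c,p in P.items():
        print(n,c,[(np.round(q["uv"]).tolist(),round(q["confidence"],2),by_depth(p,q["uv"])) for q in spotter.tip_of(p,n)[:3]])
st()
E
python3 a.py
```

```text
chopper scene [([269.0, 275.0], 0.59, array([478.5, 173.5,  91.8])), ([296.0, 220.0], 0.2, array([511.1,  51.9, 128.4]))]
chopper side [([358.0, 199.0], 0.66, array([565.2,  80.5,  63.1]))]
spindle_foot scene [([262.0, 262.0], 0.84, array([485. , 178.1, 134.7])), ([261.0, 236.0], 0.61, array([578.5, 102.2,  73.2])), ([309.0, 209.0], 0.33, array([598.5, -81.2,  -0.7]))]
spindle_foot side [([363.0, 191.0], 0.62, array([573.3,  89.1, 103.2]))]
spindle_tip scene [([264.0, 245.0], 0.56, array([566.3, 107.1,  56.9]))]
spindle_tip side [([362.0, 176.0], 0.94, array([501.7, 172.6,  61.6]))]
bowl_rim scene [([258.0, 235.0], 0.87, array([581.2, 105.9,  77. ])), ([265.0, 261.0], 0.3, array([482.5, 173.2, 134.1]))]
bowl_rim side [([364.0, 168.0], 0.83, array([498.1, 184.5,  91.3])), ([332.0, 177.0], 0.7, array([406.5, 124. ,  26.8]))]
blade_unit scene [([355.0, 248.0], 0.86, array([416.4, -37.2,  18.2])), ([350.0, 178.0], 0.61, array([ 537.1, -176.7,   76.9])), ([396.0, 180.0], 0.55, array([ 477.6, -320.4,    0.6]))]
blade_unit side [([302.0, 212.0], 0.64, array([436.2, -55.2,   4. ])), ([244.0,
[... 952 characters left out ...]
.0], 0.42, array([401.4, 123.2,  16. ]))]
chilli_jar scene [([270.0, 211.0], 0.57, array([653.8,   4.8,  28.3]))]
chilli_jar side [([367.0, 246.0], 0.62, array([699.3, -31.1,  43.7]))]
garlic_big scene [([314.0, 353.0], 0.58, array([322.1, 222.9,  37.7]))]
garlic_big side [([338.0, 164.0], 0.64, array([360.2, 204.7,  13.7]))]
garlic_small scene [([320.0, 314.0], 0.75, array([368.8, 150.3,  30.5]))]
garlic_small side [([327.0, 180.0], 0.64, array([386.2, 118. ,   3.2]))]
{'clock': 1.5, 'joints': [-1.335, 0.087, 1.371, 0.0, 1.684, -0.103], 'ee_pos': [182.799, -518.757, 199.344], 'eef_rot': [0.0, 0.986, 0.169, 0.0], 'wrist_force': [-0.063, 0.229, 0.037], 'grip_width': 1.003, 'grasp_force': 0.0}
```

View images.

View pics/scene0.png

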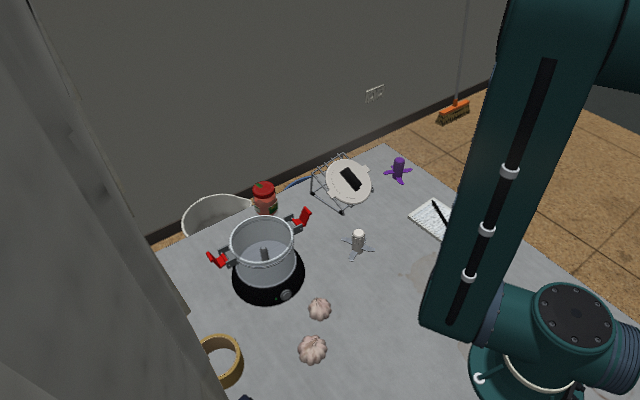

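View pics/side0.png

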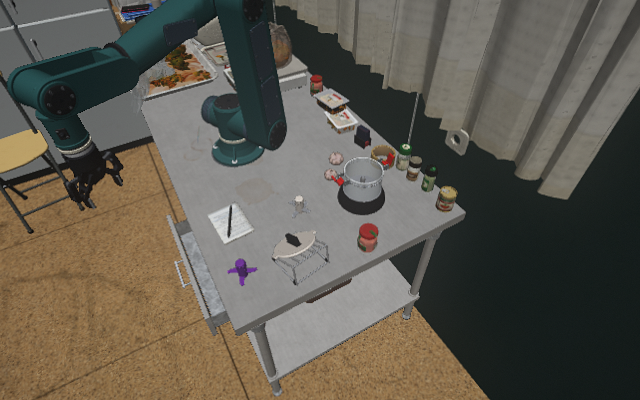

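Scene: white blade unit at (358,240), purple look-alike at (398,170); the white one (side (298,203)) fits "white hub". The bowl is at (262,240), with red clips leaning outwards at (216,259) and (303,217). The lid is on the rack at (348,180).

```bash
cat > b.py <<'E'
from h import *
np.set_printoptions(precision=1,suppress=True)
from scipy.optimize import least_squares
P={n:imaging.snapshot(n) for n in("scene","side")}
save(P["scene"],"blade.png",(300,140,440,280),4)
for n,p in P.items():
    C=cloud(p);I=p["image"].astype(int);ok=p["depth"]>0
    X=C[...,0];Y=C[...,1];Z=C[...,2]
    # rim
    m=ok&(np.hypot(X-532,Y-136)<75)&(Z>133)&(Z<144)
    q=C[m];f=least_squares(lambda v:np.hypot(q[:,0]-v[0],q[:,1]-v[1])-61.5,[532,136],loss="soft_l1").x
    print(n,"rim",len(q),f,q[:,2].mean())
    red=ok&(I[...,0]>130)&(I[...,1]<70)&(I[...,2]<70)&(np.hypot(X-532,Y-136)<140)&(Z>90)
    for s in(1,-1):
        m=red&((Y-136)*s>30);q=C[m];
        if len(q): print(" red",s,len(q),np.median(q,0),q.min(0),q.max(0))
    m=ok&(np.hypot(X-425,Y+50)<50)&(Z>30)&(Z<90)&(I.min(-1)>120);q=C[m]
    if len(q): t=q[q[:,2]>q[:,2].max()-6]; print(" hub",len(q),np.median(q,0),q.max(0),"top",t.mean(0))
    m=ok&(np.hypot(X-545,Y+180)<90)&(Z>35)&(Z<140)&(I.min(-1)>140);q=C[m]
    c=np.median(q,0);g=np.abs((q-c)@np.linalg.svd(q-c,full_matrices=False)[2][2])<4;q=q[g];c=q.mean(0)
    nn=np.linalg.svd(q-c,full_matrices=False)[2][2];nn*=np.sign(nn[2]);print(" lid",len(q),c,"n",nn*100,"tilt",np.degrees(np.arccos(nn[2])),"az",np.degrees(np.arctan2(nn[1],nn[0])),q.min(0),q.max(0))
    m=ok&(np.linalg.norm(C-c,axis=-1)<50)&(I.max(-1)<70)&((C-c)@nn>3);q=C[m];c2=q.mean(0);print(" grip",len(q),c2,((q-c)@nn).max(),"ax",np.linalg.svd(q-c2,full_matrices=False)[2][0]*100,q.min(0),q.max(0))
p=imaging.snapshot("wrist");K,d,Rm,t=cam(p);o=-Rm.T@t
s=monitor.get_state();w=s["eef_rot"];T=R.from_quat([w[1],w[2],w[3],w[0]]).as_matrix()
print("cam in tool",T.T@(o-s["ee_pos"]),"axis",T.T@Rm[2],"right",T.T@Rm[0],p["fx"])
print("tool x",T[:,0],"y",T[:,1])
print("tri hub top?",[ (c,spotter.boxes_of(P[c],"blade_unit")[:2]) for c in P])
E
python3 b.py
```

```text
scene rim 488 [529.8 137.9] 136.18292729553775
 red 1 115 [557.3 224.3 129.4] [545.3 210.4 123.5] [572.  245.6 156.8]
 red -1 67 [504.7  49.7 131.1] [487.3  27.6 123.5] [517.7  63.8 153.2]
 hub 88 [418.  -47.2  62.2] [434.1 -35.9  65.5] top [418.9 -48.8  62.6]
 lid 1239 [ 548.1 -178.7   62.4] n [-49.2   4.3  87. ] tilt 29.57502920763444 az 175.02986474224406 [ 495.3 -257.3   35. ] [ 600.5 -107.2   91.7]
 grip 204 [ 534.2 -178.2   76.5] 29.19673807425203 ax [-86.3   6.  -50.2] [ 505.5 -188.    48. ] [ 569.5 -171.7   98.3]
side rim 213 [532.8 134.9] 137.78566384059582
 red 1 29 [559.6 224.5 135.7] [546.8 208.9 128.4] [573.2 240.3 160.3]
 red -1 45 [508.7  47.8 131.4] [490.5  21.4 122.7] [522.2  60.5 155.5]
 hub 61 [425.7 -56.6  63.1] [434.9 -39.1  69.2] top [422.8 -53.2  64.9]
 lid 589 [ 557.5 -191.4   69.5] n [-48.1   3.9  87.6] tilt 28.827939669179884 az 175.3785486772014 [ 495.6 -261.8   36.9] [ 604.  -111.3   95.5]
 grip 98 [ 546.1 -189.2   82.8] 29.800219848855335 ax [92.1  0.5 38.9] [ 513.3 -196.9   54.4] [ 573.8 -179.9   98.9]
cam in tool [  79.8   -0.7 -174.8] axis [-0.3  0.   1. ] right [-0.  1. -0.] 279.5551235684529
tool x [0.9 0.3 0. ] y [ 0.3 -0.9  0. ]
tri hub top? [('scene', [{'uv': [396.4, 173.6], 'confidence': 0.76}, {'uv': [358.9, 244.7], 'confidence': 0.61}]), ('side', [{'uv': [240.4, 272.0], 'confidence': 0.85}, {'uv': [299.3, 206.2], 'confidence': 0.78}])]
```

View pics/blade.png

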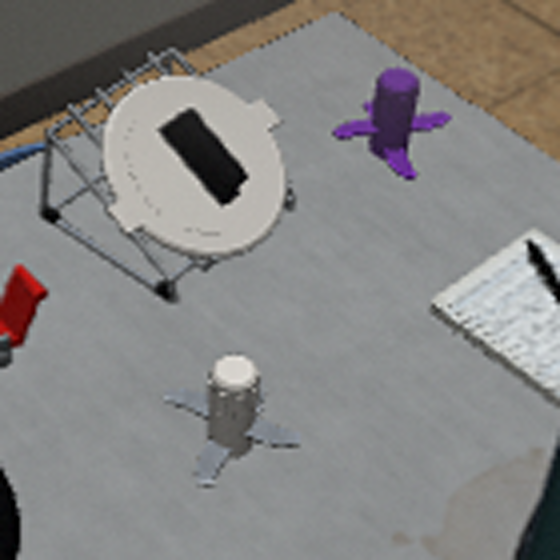

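The crop confirms the white blade unit at crop (235,400) against the purple one at (397,125). The lid's bar runs along the slope. I'll move above the blade unit.

```bash
python3 -m creep '[{"translation":[0.98,-0.93,-0.1],"delta_rot":[0,0,0]},{"translation":[0.98,-0.93,-0.1],"delta_rot":[0,0,0]},{"translation":[0.98,-0.93,-0.1],"delta_rot":[0,0,0]},{"translation":[0.98,-0.93,-0.1],"delta_rot":[0,0,0]},{"translation":[0.98,-0.93,-0.1],"delta_rot":[0,0,0]},{"translation":[0.98,-0.93,0],"delta_rot":[0,0,0]},{"translation":[0.98,-0.93,0],"delta_rot":[0,0,0]},{"translation":[0.98,-0.93,0],"delta_rot":[0,0,0]},{"translation":[0.98,-0.93,0],"delta_rot":[0,0,0]},{"translation":[0.98,-0.93,0],"delta_rot":[0,0,0]},{"translation":[0.98,-0.93,0],"delta_rot":[0,0,0]},{"translation":[0.98,-0.93,0],"delta_rot":[0,0,0]},{"translation":[0.98,-0.93,0],"delta_rot":[0,0,0]},{"translation":[0,0,0],"delta_rot":[0,0,0]},{"translation":[0,0,0],"delta_rot":[0,0,0]}]' 55 30
cat > c.py <<'E'
from h import *
import sys
np.set_printoptions(precision=1,suppress=True)
from scipy.optimize import least_squares
p=imaging.snapshot("wrist");save(p,sys.argv[1]);st()
C=cloud(p);I=p["image"].astype(int);ok=p["depth"]>0
X=C[...,0];Y=C[...,1];Z=C[...,2]
m=ok&(np.hypot(X-531,Y-136)<75)&(Z>134)&(Z<141);q=C[m]
if len(q)>20: print("rim",len(q),least_squares(lambda v:np.hypot(q[:,0]-v[0],q[:,1]-v[1])-61.5,[531,136],loss="soft_l1").x,q[:,2].mean())
m=ok&(np.hypot(X-531,Y-136)<25)&(Z>66)&(Z<115);q=C[m]
if len(q)>5: print("spindle",len(q),np.median(q,0),q.max(0),q[q[:,2]>104].mean(0))
red=ok&(I[...,0]>110)&(I[...,1]<70)&(I[...,2]<70)&(np.hypot(X-531,Y-136)<140)&(Z>90)
for s in(1,-1):
    q=C[red&((Y-136)*s>30)]
    if len(q): print("red",s,len(q),np.median(q,0),q.min(0),q.max(0))
m=ok&(np.hypot(X-421,Y+50)<25)&(Z>58)&(Z<75);q=C[m]
if len(q): print("hub",len(q),q.mean(0),q.min(0),q.max(0),(q.min(0)+q.max(0))/2)
for n in "blade_unit lid spindle_tip bowl_rim clip_left_hinge clip_right_hinge clip_left_tip clip_right_tip".split():
    print(n,[(np.round(a["uv"]).tolist(),round(a["confidence"],2),by_depth(p,a["uv"]) ) for a in spotter.tip_of(p,n)[:2]])
E
python3 c.py w1.png
```

```text
clock: 3.0
ee_pos: [423.1, -47.7, 214.3]
eef_rot: [0.0, 0.985, 0.171, -0.0]
wrist_force: [-0.0, -0.3, -0.1]
grip_width: 0.642
grasp_force: 0.0
{'clock': 3.05, 'joints': [-0.248, -0.196, 1.611, -0.001, 1.727, 0.981], 'ee_pos': [422.7, -49.136, 214.245], 'eef_rot': [0.0, 0.985, 0.17, -0.0], 'wrist_force': [1.221, -0.136, 0.336], 'grip_width': 0.648, 'grasp_force': 0.0}
rim 1715 [531.7 135.2] 137.44489481270878
spindle 548 [530.9 131.3  97.3] [540.1 141.3 108.9] [531.7 135.1 106.1]
red -1 1128 [505.1  46.5 132.8] [489.1  23.7 123.8] [519.9  63.7 154.6]
hub 406 [421.6 -50.5  63.5] [407.  -64.6  58.1] [435.9 -37.3  66.5] [421.4 -51.   62.3]
blade_unit [([514.0, 193.0], 0.9, array([ 487.4, -326.7,   13.8])), ([315.0, 169.0], 0.69, array([432.3, -44. ,  59.6]))]
lid [([463.0, 116.0], 0.79, array([ 546.3, -178.3,   67.3]))]
spindle_tip [([158.0, 13.0], 0.64, array([529.2, 141.1, 102.3]))]
bowl_rim []
clip_left_hinge [([232.0, 63.0], 0.59, array([509.2,  57.6, 133.1]))]
clip_right_hinge [([232.0, 64.0], 0.75, array([508.6,  57. , 132.6]))]
clip_left_tip []
clip_right_tip [([258.0, 87.0], 0.69, array([498. ,  27.7, 151.5]))]
```

View pics/w1.png

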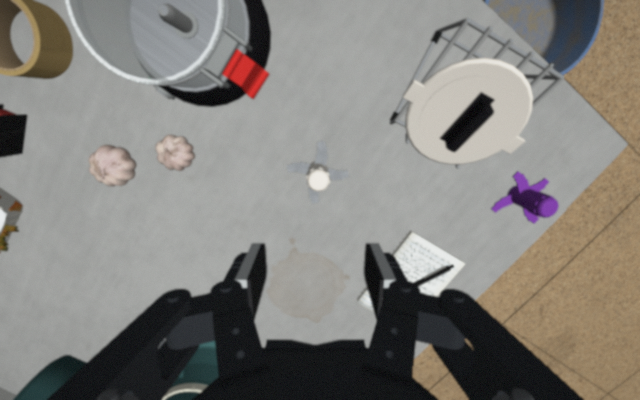

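The wrist view shows the white hub at (318,180), the bowl spindle at (175,15), the lid with its bar at (468,120) and the right clip at (245,72). I'll descend on the hub.

```bash
python3 -m creep '[{"translation":[-0.05,0.03,0.9],"delta_rot":[0,0,0]},{"translation":[0,0,0.9],"delta_rot":[0,0,0]},{"translation":[0,0,0.9],"delta_rot":[0,0,0]},{"translation":[0,0,0.9],"delta_rot":[0,0,0]},{"translation":[0,0,0.9],"delta_rot":[0,0,0]},{"translation":[0,0,0.8],"delta_rot":[0,0,0]},{"translation":[0,0,0.5],"delta_rot":[0,0,0]},{"translation":[0,0,0.24],"delta_rot":[0,0,0]},{"translation":[0,0,0],"delta_rot":[0,0,0]},{"translation":[0,0,0],"delta_rot":[0,0,0]}]' 55 30 && python3 -m creep '[{"translation":[0,0,0],"delta_rot":[0,0,0]},{"translation":[0,0,0],"delta_rot":[0,0,0]},{"translation":[0,0,0],"delta_rot":[0,0,0]},{"translation":[0,0,0],"delta_rot":[0,0,0]},{"translation":[0,0,0],"delta_rot":[0,0,0]},{"translation":[0,0,0],"delta_rot":[0,0,0]},{"translation":[0,0,0],"delta_rot":[0,0,0]}]' 0 40
```

```text
clock: 4.28
ee_pos: [421.9, -51.4, 33.6]
eef_rot: [0.0, 0.986, 0.168, 0.0]
wrist_force: [0.4, -0.6, 0.3]
grip_width: 0.64
grasp_force: 0.0
clock: 4.87
ee_pos: [421.6, -51.0, 33.2]
eef_rot: [0.0, 0.986, 0.169, 0.0]
wrist_force: [0.0, -0.6, -0.0]
grip_width: -0.0
grasp_force: 0.0
```

```bash
python3 c.py w2.png | grep -v clip; python3 -c "
from h import *
p=imaging.snapshot('side');save(p,'s2.png',(240,140,380,250),5)"
```

```text
{'clock': 4.917, 'joints': [-0.254, -0.098, 1.893, -0.0, 1.346, 0.978], 'ee_pos': [421.618, -51.008, 33.144], 'eef_rot': [0.0, 0.986, 0.169, 0.0], 'wrist_force': [-1.596, 0.191, -0.265], 'grip_width': 0.001, 'grasp_force': 0.0}
red -1 268 [490.6  30.2 150.6] [480.8  28.1  90.7] [499.   98.1 152. ]
hub 675 [430.1 -47.7  64.9] [418.9 -63.   58. ] [436.  -36.3  74.9] [427.4 -49.7  66.5]
blade_unit [([315.0, 216.0], 0.85, array([433.4, -46.2,  38.5])), ([73.0, 188.0], 0.42, array([393. , 117. ,  25.8]))]
lid [([622.0, 121.0], 0.96, array([ 545.5, -176. ,   63.7]))]
spindle_tip []
bowl_rim []
```

View pics/w2.png

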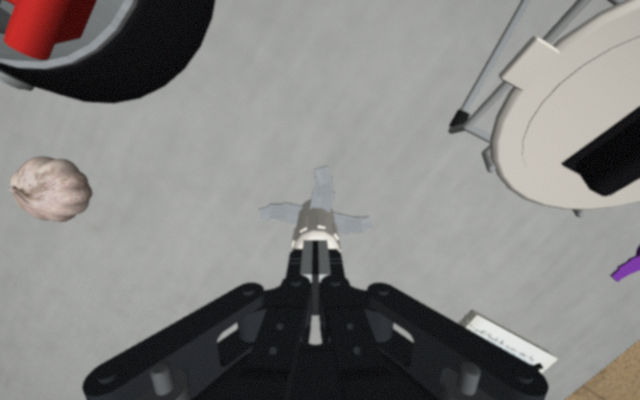

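View pics/s2.png

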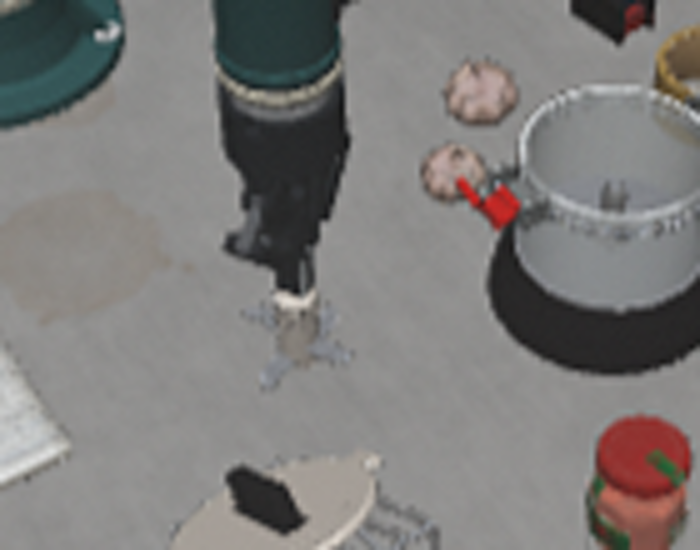

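The hub's white top is at (295,300), standing upright just in front of the shut fingers, so the grasp missed or squeezed out. I'll back up, open and re-measure.

```bash
python3 -m creep '[{"translation":[-0.3,0,-0.4],"delta_rot":[0,0,0]},{"translation":[-0.5,0,-1],"delta_rot":[0,0,0]},{"translation":[-0.5,0,-1],"delta_rot":[0,0,0]},{"translation":[-0.5,0,-1],"delta_rot":[0,0,0]},{"translation":[0,0,0],"delta_rot":[0,0,0]},{"translation":[0,0,0],"delta_rot":[0,0,0]},{"translation":[0,0,0],"delta_rot":[0,0,0]},{"translation":[0,0,0],"delta_rot":[0,0,0]}]' 60 30
cat > d.py <<'E'
from h import *
np.set_printoptions(precision=1,suppress=True)
s=st();P={n:imaging.snapshot(n) for n in("wrist","scene","side")}
for n,p in P.items():
    C=cloud(p);I=p["image"].astype(int);ok=p["depth"]>0
    m=ok&(np.hypot(C[...,0]-432,C[...,1]+47)<45)&(C[...,2]>55)&(C[...,2]<80)&(I.min(-1)>90);q=C[m]
    v=np.argwhere(m)
    if len(q): print(n,len(q),q.mean(0),(q.min(0)+q.max(0))/2,q.max(0)-q.min(0),v.mean(0)[::-1],at_z(p,v.mean(0)[::-1],64))
save(P["wrist"],"w3.png",(160,80,480,300),2)
w=P["wrist"];T=R.from_quat(np.roll(s["eef_rot"],-1)).as_matrix()
print("tcp px",proj(w,s["ee_pos"]),"hold",proj(w,np.array(s["ee_pos"])-19*T[:,2]))
E
python3 d.py
```

```text
clock: 6.03
ee_pos: [370.0, -68.5, 133.6]
eef_rot: [-0.001, 0.986, 0.169, -0.001]
wrist_force: [0.1, -0.2, 0.2]
grip_width: 0.702
grasp_force: 0.0
{'clock': 6.033, 'joints': [-0.334, -0.29, 1.844, 0.0, 1.59, 0.898], 'ee_pos': [370.028, -68.531, 133.61], 'eef_rot': [-0.001, 0.986, 0.169, -0.001], 'wrist_force': [0.081, -0.25, 0.207], 'grip_width': 0.702, 'grasp_force': 0.0}
wrist 860 [421.4 -50.6  63.1] [420.8 -50.9  61. ] [30.  29.9 10.8] [315.8 138.7] [421.6 -50.5  64. ]
scene 90 [418.5 -47.3  62. ] [420.1 -49.   61. ] [27.2 27.1 10.6] [357.9 233.2] [417.6 -45.8  64. ]
side 54 [424.3 -54.1  62.7] [421.5 -53.6  61.6] [28.8 26.8 13. ] [298.7 198.6] [425.3 -54.9  64. ]
tcp px [[315.8 230.8]] hold [[315.9 243.6]]
```

```bash
cat > e.py <<'E'
from h import *
np.set_printoptions(precision=1,suppress=True)
s=st();T=R.from_quat(np.roll(s["eef_rot"],-1)).as_matrix();e=np.array(s["ee_pos"])
for n in("wrist","scene","side"):
    p=imaging.snapshot(n);C=(cloud(p)-e)@T;I=p["image"];ok=(p["depth"]>0)&(I.max(-1)<110)
    m=ok&(abs(C[...,0])<30)&(abs(C[...,1])<75)&(C[...,2]>-100)&(C[...,2]<30);q=C[m]
    print(n,len(q))
    for k in(-1,1):
        a=q[q[:,1]*k>5]
        if len(a):
            print(k,"max z pct",np.percentile(a[:,2],[50,90,98,100]),"x",np.percentile(a[a[:,2]>np.percentile(a[:,2],85)][:,0],[2,50,98]),"y",np.percentile(a[a[:,2]>np.percentile(a[:,2],85)][:,1],[2,50,98]))
    v=np.argwhere(m); print("rows",v.min(0),v.max(0))
E
python3 e.py
```

```text
{'clock': 6.183, 'joints': [-0.334, -0.289, 1.844, -0.0, 1.59, 0.898], 'ee_pos': [370.102, -68.525, 133.63], 'eef_rot': [-0.001, 0.986, 0.169, -0.001], 'wrist_force': [-0.895, 0.715, -0.23], 'grip_width': 0.7, 'grasp_force': 0.0}
wrist 12640
-1 max z pct [-89.9 -57.7 -45.2 -37.9] x [-9.4  7.3 11.9] y [-43.6 -30.9 -30.2]
1 max z pct [-90.1 -57.5 -45.1 -38.5] x [-9.4  7.3 11.8] y [29.1 29.7 42.1]
rows [244 128] [375 502]
scene 215
-1 max z pct [-83.5 -46.5 -39.7 -36.7] x [-11.3  -2.1   9.6] y [-45.4 -39.1 -34.7]
1 max z pct [-47.9 -40.5 -37.3 -36.1] x [-9.1 -7.2 -7.1] y [27.3 27.5 28.8]
rows [184 374] [216 396]
side 216
-1 max z pct [-69.4 -46.4 -40.2 -37.7] x [-10.1   0.6  10.4] y [-36.7 -30.3 -28.1]
1 max z pct [-83.4 -50.3 -44.3 -35.4] x [-5.4  6.8 11.5] y [32.  39.1 44.8]
rows [141 266] [175 293]
```

View pics/w3.png

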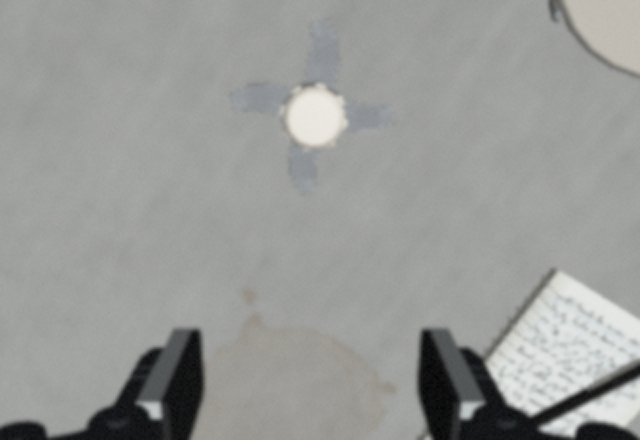

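All three cameras put the open fingertips at tool z of about -38, where about -9 is expected. So the real fingertips end some 30 mm short of the reported TCP, and the hub never moved. I'll correct for that by going 30 mm deeper.

```bash
python3 -m creep '[{"translation":[0.91,0,0],"delta_rot":[0,0,0]},{"translation":[0.91,0,0],"delta_rot":[0,0,0]},{"translation":[0,0,0.9],"delta_rot":[0,0,0]},{"translation":[0,0,0.9],"delta_rot":[0,0,0]},{"translation":[0,0,0.9],"delta_rot":[0,0,0]},{"translation":[0,0,0.8],"delta_rot":[0,0,0]},{"translation":[0,0,0.5],"delta_rot":[0,0,0]},{"translation":[0,0,0.39],"delta_rot":[0,0,0]},{"translation":[0,0,0],"delta_rot":[0,0,0]},{"translation":[0,0,0],"delta_rot":[0,0,0]}]' 60 30 && python3 -m creep '[{"translation":[0,0,0],"delta_rot":[0,0,0]},{"translation":[0,0,0],"delta_rot":[0,0,0]},{"translation":[0,0,0],"delta_rot":[0,0,0]},{"translation":[0,0,0],"delta_rot":[0,0,0]},{"translation":[0,0,0],"delta_rot":[0,0,0]},{"translation":[0,0,0],"delta_rot":[0,0,0]}]' 0 40
```

```text
clock: 7.17
ee_pos: [421.6, -50.6, 2.8]
eef_rot: [-0.0, 0.986, 0.169, -0.001]
wrist_force: [1.2, -0.3, 0.7]
grip_width: 0.701
grasp_force: 0.0
clock: 7.67
ee_pos: [423.4, -51.1, 4.9]
eef_rot: [0.001, 0.986, 0.169, 0.001]
wrist_force: [-0.4, -0.2, 5.9]
grip_width: 0.309
grasp_force: 39.8
```

```bash
python3 -m creep '[{"translation":[0,0,-0.3],"delta_rot":[0,0,0]},{"translation":[0,0,-0.8],"delta_rot":[0,0,0]},{"translation":[0,0,-1],"delta_rot":[0,0,0]},{"translation":[0,0,-1],"delta_rot":[0,0,0]},{"translation":[0,0,-1],"delta_rot":[0,0,0]},{"translation":[0,0,-1],"delta_rot":[0,0,0]},{"translation":[0,0,-0.9],"delta_rot":[0,0,0]},{"translation":[0.4,-0.35,0],"delta_rot":[0,0,0]},{"translation":[0.8,-0.7,0],"delta_rot":[0,0,0]},{"translation":[0.8,-0.7,0],"delta_rot":[0,0,0]},{"translation":[0.8,-0.7,0],"delta_rot":[0,0,0]},{"translation":[0.8,-0.7,0],"delta_rot":[0,0,0]},{"translation":[0.8,-0.7,0],"delta_rot":[0,0,0]},{"translation":[0.7,-0.6,0],"delta_rot":[0,0,0]},{"translation":[0.35,-0.2,0],"delta_rot":[0,0,0]},{"translation":[0,0,0],"delta_rot":[0,0,0]},{"translation":[0,0,0],"delta_rot":[0,0,0]},{"translation":[0,0,0],"delta_rot":[0,0,0]}]' 0 40
cat > f.py <<'E'
from h import *
np.set_printoptions(precision=1,suppress=True)
s=st();T=R.from_quat(np.roll(s["eef_rot"],-1)).as_matrix();e=np.array(s["ee_pos"])
for n in("wrist","scene","side"):
    p=imaging.snapshot(n);C=cloud(p);L=(C-e)@T;I=p["image"].astype(int);ok=(p["depth"]>0)
    m=ok&(np.hypot(L[...,0],L[...,1])<48)&(L[...,2]>-70)&(L[...,2]<20);save(p,"f_%s.png"%n)
    for nm,mm in(("white",m&(I.min(-1)>90)&(np.hypot(L[...,0],L[...,1])<22)),("low",m&(L[...,2]>-28)&(L[...,2]<15))):
        q=C[mm]
        if len(q)>5: print(n,nm,len(q),np.median(q,0),"min",q.min(0),"max",q.max(0))
    for nm in("blade_unit","spindle_tip"):
        print(nm,[(np.round(a["uv"]).tolist(),round(a["confidence"],2),by_depth(p,a["uv"])) for a in spotter.tip_of(p,nm)[:2]])
E
python3 f.py; python3 -c "
import cv2,numpy as np
a=cv2.imread('pics/f_scene.png')[120:320,160:360];b=cv2.imread('pics/f_side.png')[80:280,260:460]
cv2.imwrite('pics/fs.png',cv2.resize(np.hstack([a,b]),None,fx=2,fy=2,interpolation=2))"
```

```text
clock: 9.17
ee_pos: [529.4, 133.9, 183.3]
eef_rot: [0.0, 0.986, 0.168, -0.001]
wrist_force: [0.9, -0.6, -1.1]
grip_width: 0.316
grasp_force: 39.6
{'clock': 9.167, 'joints': [0.145, 0.083, 1.407, -0.001, 1.653, 1.378], 'ee_pos': [529.422, 133.93, 183.281], 'eef_rot': [0.0, 0.986, 0.168, -0.001], 'wrist_force': [0.906, -0.553, -1.11], 'grip_width': 0.316, 'grasp_force': 39.59}
wrist white 5050 [535.6 136.6 237.4] min [513.7 112.2 179. ] max [551.2 155.9 253.3]
wrist low 2870 [537.  140.9 193. ] min [513.   91.3 179. ] max [570.2 176.6 211.3]
blade_unit [([314.0, 234.0], 0.56, array([539.8, 138.9, 212.5]))]
spindle_tip [([310.0, 195.0], 0.64, array([529.3, 139.1, 106.4])), ([387.0, 248.0], 0.26, array([512.4,  59.8, 132.8]))]
scene white 129 [521.  133.  238.6] min [508.2 112.3 184. ] max [535.2 155.  253.1]
scene low 401 [517.7 140.6 192.8] min [484.1  94.5 177.1] max [569.8 177.7 211.3]
blade_unit [([262.0, 223.0], 0.71, array([514.5, 140.7, 193.2])), ([394.0, 178.0], 0.61, array([ 485.6, -323.2,    3. ]))]
spindle_tip [([262.0, 246.0], 0.92, array([565.6, 112.9,  58.5]))]
side white 102 [538.7 125.8 201.7] min [509.6 112.3 177.3] max [550.9 155.9 252.6]
side low 151 [534.4 125.3 199.3] min [488.3  90.4 177.3] max [569.2 171.5 210.6]
blade_unit [([244.0, 276.0], 0.73, array([ 500.7, -343.1,    8.5])), ([366.0, 161.0], 0.66, array([503.1, 182.7, 125.3]))]
spindle_tip [([360.0, 176.0], 0.74, array([495.2, 171.9,  59.3])), ([365.0, 170.0], 0.65, array([500.4, 186.1,  82.1]))]
```

View pics/fs.png

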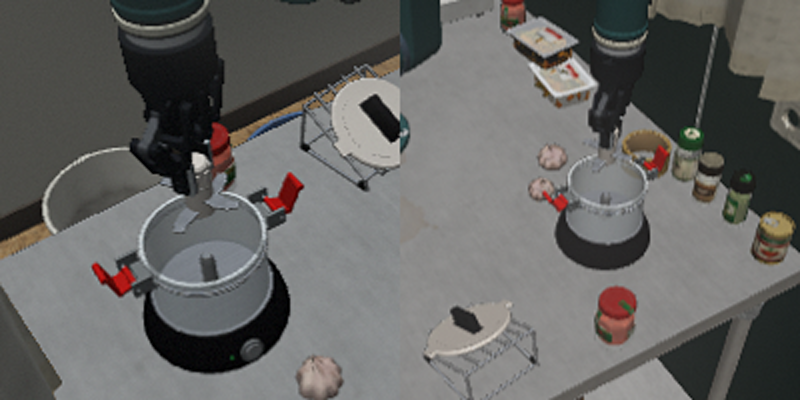

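Left: the blade unit hangs upright over the bowl, with the spindle at (208,262). The cross centre measures about 4 mm short in x. I'll correct that and lower to just inside the spindle's taper.

```bash
python3 -m creep '[{"translation":[0.14,0.02,0.3],"delta_rot":[0,0,0]},{"translation":[0,0,0.5],"delta_rot":[0,0,0]},{"translation":[0,0,0.5],"delta_rot":[0,0,0]},{"translation":[0,0,0.5],"delta_rot":[0,0,0]},{"translation":[0,0,0.3],"delta_rot":[0,0,0]},{"translation":[0,0,0.1],"delta_rot":[0,0,0]},{"translation":[0,0,0.1],"delta_rot":[0,0,0]},{"translation":[0,0,0.1],"delta_rot":[0,0,0]},{"translation":[0,0,0.1],"delta_rot":[0,0,0]},{"translation":[0,0,0.1],"delta_rot":[0,0,0]},{"translation":[0,0,0],"delta_rot":[0,0,0]},{"translation":[0,0,0],"delta_rot":[0,0,0]}]' 0 40
```

```text
clock: 10.62
ee_pos: [534.3, 135.9, 105.6]
eef_rot: [0.0, 0.986, 0.169, 0.0]
wrist_force: [0.4, 0.2, -0.5]
grip_width: 0.313
grasp_force: 39.6
```

```bash
python3 -m creep '[{"translation":[0,0.02,0.1],"delta_rot":[0,0,0]},{"translation":[0,0,0.1],"delta_rot":[0,0,0]},{"translation":[0,0,0.1],"delta_rot":[0,0,0]},{"translation":[0,0,0.1],"delta_rot":[0,0,0]},{"translation":[0,0,0.1],"delta_rot":[0,0,0]},{"translation":[0,0,0],"delta_rot":[0,0,0]}]' 0 40
```

```text
clock: 11.12
ee_pos: [533.8, 135.3, 89.3]
eef_rot: [0.0, 0.986, 0.169, -0.001]
wrist_force: [-1.2, -0.3, -0.9]
grip_width: 0.312
grasp_force: 39.6
```

```bash
python3 -m creep '[{"translation":[0,0,0.12],"delta_rot":[0,0,0]},{"translation":[0,0,0.12],"delta_rot":[0,0,0]},{"translation":[0,0,0.12],"delta_rot":[0,0,0]},{"translation":[0,0,0.12],"delta_rot":[0,0,0]},{"translation":[0,0,0.12],"delta_rot":[0,0,0]},{"translation":[0,0,0.1],"delta_rot":[0,0,0]},{"translation":[0,0,0.1],"delta_rot":[0,0,0]},{"translation":[0,0,0],"delta_rot":[0,0,0]}]' 0 40
```

```text
clock: 11.78
ee_pos: [533.8, 135.3, 65.4]
eef_rot: [0.0, 0.986, 0.169, -0.001]
wrist_force: [0.0, 0.7, -1.3]
grip_width: 0.311
grasp_force: 39.6
```

```bash
python3 -m creep '[{"translation":[0,0,0.07],"delta_rot":[0,0,0]},{"translation":[0,0,0.07],"delta_rot":[0,0,0]},{"translation":[0,0,0.07],"delta_rot":[0,0,0]},{"translation":[0,0,0],"delta_rot":[0,0,0]},{"translation":[0,0,0],"delta_rot":[0,0,0]}]' 0 40
```

```text
clock: 12.2
ee_pos: [535.3, 135.6, 64.8]
eef_rot: [0.0, 0.986, 0.169, 0.002]
wrist_force: [-5.6, -0.8, 15.2]
grip_width: 0.316
grasp_force: 41.1
```

Contact came at 64.8 with 15 N, where the seated height should be. I'll release and lift clear.

```bash
python3 -m creep '[{"translation":[0,0,-0.1],"delta_rot":[0,0,0]},{"translation":[0,0,0],"delta_rot":[0,0,0]},{"translation":[0,0,0],"delta_rot":[0,0,0]},{"translation":[0,0,0],"delta_rot":[0,0,0]},{"translation":[0,0,-0.6],"delta_rot":[0,0,0]},{"translation":[0,0,-1],"delta_rot":[0,0,0]},{"translation":[0,0,-1],"delta_rot":[0,0,0]},{"translation":[0,0,-1],"delta_rot":[0,0,0]},{"translation":[0,0,-1],"delta_rot":[0,0,0]},{"translation":[-0.9,0,-1],"delta_rot":[0,0,0]},{"translation":[-0.9,0,0],"delta_rot":[0,0,0]},{"translation":[-0.9,0,0],"delta_rot":[0,0,0]},{"translation":[-0.4,0,0],"delta_rot":[0,0,0]},{"translation":[0,0,0],"delta_rot":[0,0,0]},{"translation":[0,0,0],"delta_rot":[0,0,0]}]' 52 30
cat > g.py <<'E'
from h import *
np.set_printoptions(precision=1,suppress=True)
from scipy.optimize import least_squares
s=st();p=imaging.snapshot("wrist");save(p,"g.png");C=cloud(p);I=p["image"].astype(int);ok=p["depth"]>0;X,Y,Z=C[...,0],C[...,1],C[...,2]
m=ok&(np.hypot(X-531,Y-136)<75)&(Z>134)&(Z<141);q=C[m]
print("rim",len(q),least_squares(lambda v:np.hypot(q[:,0]-v[0],q[:,1]-v[1])-61.5,[531,136],loss="soft_l1").x,q[:,2].mean())
m=ok&(np.hypot(X-531,Y-136)<25)&(Z>112)&(Z<135)&(I.min(-1)>100);q=C[m];print("hub",len(q),np.median(q,0),(q.min(0)+q.max(0))/2,q.max(0))
red=ok&(I[...,0]>110)&(I[...,1]<70)&(I[...,2]<70)&(np.hypot(X-531,Y-136)<140)&(Z>90)
for k in(1,-1):
    q=C[red&((Y-136)*k>30)]
    if len(q): print("red",k,len(q),np.median(q,0),q.min(0),q.max(0))
for n in("clip_left_hinge","clip_right_hinge","clip_left_tip","clip_right_tip","bowl_rim"):
    print(n,[(np.round(a["uv"]).tolist(),round(a["confidence"],2),by_depth(p,a["uv"])) for a in spotter.tip_of(p,n)[:2]])
E
python3 g.py
```

```text
clock: 13.45
ee_pos: [446.6, 104.4, 231.0]
eef_rot: [-0.0, 0.986, 0.168, 0.0]
wrist_force: [-0.3, 0.2, 0.8]
grip_width: 0.612
grasp_force: 0.0
{'clock': 13.45, 'joints': [0.106, -0.122, 1.515, 0.0, 1.748, 1.338], 'ee_pos': [446.646, 104.435, 230.962], 'eef_rot': [-0.0, 0.986, 0.168, 0.0], 'wrist_force': [-0.297, 0.178, 0.846], 'grip_width': 0.612, 'grasp_force': 0.0}
rim 2766 [531.8 136.3] 137.62667240057382
hub 720 [533.4 135.5 123.7] [533.4 135.5 119.9] [548.4 150.1 126.5]
red 1 1418 [559.5 230.8 137.1] [544.1 209.1 125.4] [572.5 243.1 160.2]
red -1 957 [504.5  41.  134.5] [490.7  25.8 124.4] [520.   63.8 154.3]
clip_left_hinge [([242.0, 40.0], 0.81, array([555.3, 211.8, 130.6]))]
clip_right_hinge [([383.0, 149.0], 0.85, array([508.4,  56.2, 132.5]))]
clip_left_tip [([198.0, 8.0], 0.92, array([588.8, 311.2,   0.8]))]
clip_right_tip [([410.0, 171.0], 0.91, array([498.7,  29.9, 152.8]))]
bowl_rim [([316.0, 95.0], 0.61, array([533.9, 134.1, 124.2])), ([382.0, 147.0], 0.37, array([509.3,  57.8, 133.2]))]
```

View pics/g.png

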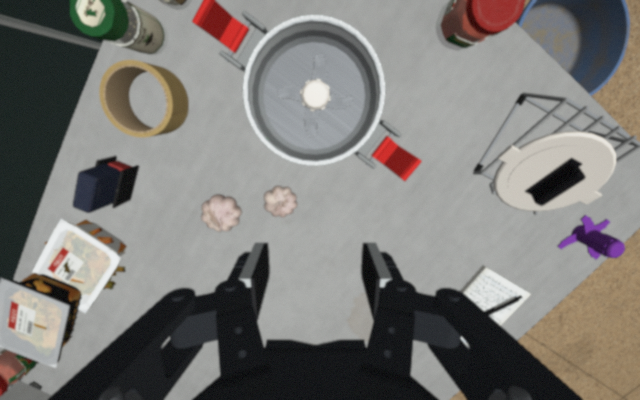

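The wrist view shows the hub at (316,95) with its top at z of about 124, so the blade unit is seated. The clips are at (220,25) and (397,158), and the lid is at (555,170). Next I move to a tilted pre-grasp at the lid.

```bash
python3 -m creep '[{"translation":[-0.12,0.96,0],"delta_rot":[0,0,0]},{"translation":[-0.12,0.96,0],"delta_rot":[0,0,0]},{"translation":[-0.12,0.96,0],"delta_rot":[0,0,0]},{"translation":[-0.12,0.96,0],"delta_rot":[0,0,0]},{"translation":[-0.12,0.96,0],"delta_rot":[0,0,0]},{"translation":[-0.12,0.96,0],"delta_rot":[0,0,0]},{"translation":[-0.12,0.96,0],"delta_rot":[0,0,0]},{"translation":[-0.12,0.96,0],"delta_rot":[0,0,0]},{"translation":[-0.12,0.96,0],"delta_rot":[0,0,0]},{"translation":[-0.12,0.96,0],"delta_rot":[0,0,0]},{"translation":[0,0,0],"delta_rot":[0,0,7]},{"translation":[0,0,0],"delta_rot":[0,0,7]},{"translation":[0,0,0],"delta_rot":[0,0,7]},{"translation":[0,0,0],"delta_rot":[0,0,3.2]}]' 45 30 && python3 -m creep '[{"translation":[0,0,0],"delta_rot":[0,6,0]},{"translation":[0,0,0],"delta_rot":[0,6,0]},{"translation":[0,0,0],"delta_rot":[0,6,0]},{"translation":[0,0,0],"delta_rot":[0,6,0]},{"translation":[0,0,0],"delta_rot":[0,5.3,0]},{"translation":[-0.4,0,0.7],"delta_rot":[0,0,0]},{"translation":[-0.4,0,0.7],"delta_rot":[0,0,0]},{"translation":[-0.3,0,0.6],"delta_rot":[0,0,0]},{"translation":[0,0,0],"delta_rot":[0,0,0]},{"translation":[0,0,0],"delta_rot":[0,0,0]}]'
cat > l.py <<'E'
from h import *
np.set_printoptions(precision=2,suppress=True)
from scipy.optimize import least_squares
s=st();T=R.from_quat(np.roll(s["eef_rot"],-1)).as_matrix();e=np.array(s["ee_pos"])
for n in("wrist","scene","side"):
    p=imaging.snapshot(n);C=cloud(p);I=p["image"].astype(int);ok=p["depth"]>0
    if n=="wrist": save(p,"l.png")
    c=np.array([548.5,-184,64.5]);nn=np.array([-.485,.04,.874])
    for _ in range(3):
        m=ok&(np.linalg.norm(C-c,axis=-1)<84)&(abs((C-c)@nn)<5)&(I.min(-1)>120);q=C[m];c0=q.mean(0)
        nn=np.linalg.svd(q-c0,full_matrices=False)[2][2];nn*=np.sign(nn[2]);c=c+nn*((c0-c)@nn)
    a=np.array([0,1,0])-nn*nn[1];a/=np.linalg.norm(a);b=np.cross(a,nn) # b upslope
    L=np.stack([(C-c)@b,(C-c)@a,(C-c)@nn],-1)
    m=ok&(I.max(-1)<75)&(L[...,2]>23)&(L[...,2]<32)&(np.hypot(L[...,0],L[...,1])<50);q=L[m][:,:2]
    if len(q)<30: print(n,"few bar");continue
    rc=cv2.minAreaRect(q.astype(np.float32));print(n,"n",nn,"c",c,"bar",len(q),rc,"bar median",np.median(q,0),"h",np.median(L[m][:,2]))
    m=ok&(abs(L[...,2])<4)&(np.hypot(L[...,0],L[...,1])<90)&(I.min(-1)>110);u=np.zeros((200,200),np.uint8)
    uv=np.round(L[m][:,:2]+100).astype(int).clip(0,199);u[uv[:,1],uv[:,0]]=1;u=cv2.morphologyEx(u,cv2.MORPH_CLOSE,np.ones((9,9)))
    h=cv2.convexHull(uv.astype(np.int32)).reshape(-1,2)-100.
    f=least_squares(lambda v:np.hypot(h[:,0]-v[0],h[:,1]-v[1])-66,[0,0],loss="soft_l1",f_scale=1.5).x
    d=np.hypot(*(uv-100-f).T);E=(uv-100-f)[d>70];print(" circle",f,"world",c+b*f[0]+a*f[1],"ears",[E[E[:,1]*k>0].mean(0) for k in(1,-1) if (E[:,1]*k>0).any()],"b",b,"a",a)
print("T",T)
E
python3 l.py
```

```text
clock: 14.92
ee_pos: [508.8, -179.6, 230.4]
eef_rot: [-0.0, 0.999, -0.045, -0.0]
wrist_force: [0.4, -0.1, 0.3]
grip_width: 0.526
grasp_force: 0.0
clock: 15.75
ee_pos: [508.6, -178.8, 161.2]
eef_rot: [0.01, 0.967, -0.041, 0.251]
wrist_force: [0.6, 0.1, 1.2]
grip_width: 0.528
grasp_force: 0.0
{'clock': 15.75, 'joints': [-0.609, -0.29, 1.88, 0.276, 1.119, 0.98], 'ee_pos': [508.578, -178.776, 161.241], 'eef_rot': [0.01, 0.967, -0.041, 0.251], 'wrist_force': [0.579, 0.074, 1.245], 'grip_width': 0.528, 'grasp_force': 0.0}
wrist n [-0.5   0.04  0.87] c [ 548.86 -184.03   63.88] bar 698 ((-2.2784976959228516, -0.6691827774047852), (13.27632999420166, 55.201934814453125), 86.86335754394531) bar median [-0.43 -0.54] h 26.291494294291795
 circle [-4.86  0.05] world [ 544.65 -183.99   61.46] ears [array([ 6.57, 71.98]), array([ -4.39, -72.41])] b [0.87 0.   0.5 ] a [ 0.02  1.   -0.04]
scene n [-0.5   0.05  0.87] c [ 549.2  -184.06   63.28] bar 97 ((-6.5887908935546875, 2.935537338256836), (14.896060943603516, 58.2122917175293), 88.80683898925781) bar median [-8.44  3.14] h 25.972600067771523
 circle [-6.5   1.79] world [ 543.59 -182.28   59.97] ears [array([ 6.  , 71.99]), array([ -5.36, -72.86])] b [0.87 0.   0.5 ] a [ 0.02  1.   -0.04]
side n [-0.49  0.04  0.87] c [ 548.72 -184.02   64.11] bar 36 ((-0.024261474609375, -2.8829193115234375), (11.494903564453125, 55.68710708618164), 84.74766540527344) bar median [ 1.32 -3.97] h 25.986144232577693
 circle [-2.83 -1.8 ] world [ 546.22 -185.82   62.79] ears [array([ 6.13, 72.  ]), array([ -2.81, -72.92])] b [0.87 0.   0.49] a [ 0.02  1.   -0.03]
T [[ 0.87 -0.08  0.49]
 [-0.07 -1.   -0.04]
 [ 0.49 -0.   -0.87]]
```

View pics/l.png

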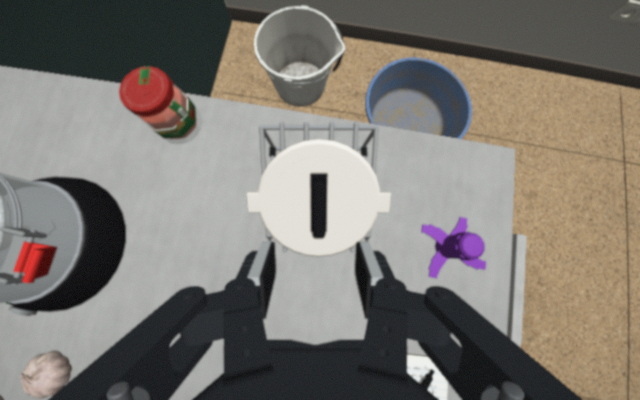

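The lid sits at (320,195) with its bar along the image's vertical, aligned with the fingers. I'll go straight down the tool axis and grip.

```bash
python3 -m creep '[{"translation":[-0.52,0.08,0.2],"delta_rot":[0,0,0]},{"translation":[0,0,0.9],"delta_rot":[0,0,0]},{"translation":[0,0,0.9],"delta_rot":[0,0,0]},{"translation":[0,0,0.9],"delta_rot":[0,0,0]},{"translation":[0,0,0.7],"delta_rot":[0,0,0]},{"translation":[0,0,0.4],"delta_rot":[0,0,0]},{"translation":[0,0,0.27],"delta_rot":[0,0,0]},{"translation":[0,0,0.15],"delta_rot":[0,0,0]},{"translation":[0,0,0],"delta_rot":[0,0,0]},{"translation":[0,0,0],"delta_rot":[0,0,0]}]' 45 30
```

```text
clock: 16.73
ee_pos: [560.7, -186.4, 40.8]
eef_rot: [0.011, 0.966, -0.04, 0.254]
wrist_force: [-0.6, -0.0, 0.0]
grip_width: 0.528
grasp_force: 0.0
```

```bash
python3 -m creep '[{"translation":[0,0,0.1],"delta_rot":[0,0,0]},{"translation":[0,0,0],"delta_rot":[0,0,0]}]' 45 30 && python3 -m creep '[{"translation":[0,0,0],"delta_rot":[0,0,0]},{"translation":[0,0,0],"delta_rot":[0,0,0]},{"translation":[0,0,0],"delta_rot":[0,0,0]},{"translation":[0,0,0],"delta_rot":[0,0,0]},{"translation":[0,0,0],"delta_rot":[0,0,0]},{"translation":[0,0,0],"delta_rot":[0,0,0]}]' 0 60
```

```text
clock: 16.9
ee_pos: [561.8, -186.4, 37.7]
eef_rot: [0.011, 0.966, -0.04, 0.253]
wrist_force: [0.3, -0.7, 0.2]
grip_width: 0.525
grasp_force: 0.0
clock: 17.4
ee_pos: [561.5, -186.2, 37.4]
eef_rot: [0.011, 0.967, -0.04, 0.253]
wrist_force: [-4.2, 0.0, 5.0]
grip_width: 0.157
grasp_force: 59.8
```

```bash
python3 -m creep '[{"translation":[0,0,-0.2],"delta_rot":[0,0,0]},{"translation":[0,0,-0.5],"delta_rot":[0,0,0]},{"translation":[0,0,-0.8],"delta_rot":[0,0,0]},{"translation":[0,0,-0.9],"delta_rot":[0,0,0]},{"translation":[0,0,-0.9],"delta_rot":[0,0,0]},{"translation":[0,0,-0.9],"delta_rot":[0,0,0]},{"translation":[0,0,-0.5],"delta_rot":[0,-4,0]},{"translation":[0,0,-0.5],"delta_rot":[0,-6,0]},{"translation":[0,0,-0.3],"delta_rot":[0,-6,0]},{"translation":[0,0,0],"delta_rot":[0,-6,0]},{"translation":[0,0,0],"delta_rot":[0,-5,0]},{"translation":[0,0,0],"delta_rot":[0,-2.3,0]},{"translation":[0,0,0],"delta_rot":[0,0,4]},{"translation":[0,0,0],"delta_rot":[0,0,5]},{"translation":[0,0,-0.3],"delta_rot":[0,0,2.9]},{"translation":[0,0,-0.3],"delta_rot":[0,0,0]},{"translation":[0,0,0],"delta_rot":[0,0,0]}]' 0 60; python3 -c "
from h import *
s=st();print(R.from_quat(np.roll(s['eef_rot'],-1)).as_matrix().round(3))"
```

```text
clock: 18.82
ee_pos: [484.0, -179.8, 201.7]
eef_rot: [0.0, 0.99, -0.144, 0.002]
wrist_force: [-0.0, 0.1, -0.9]
grip_width: 0.147
grasp_force: 58.9
{'clock': 18.817, 'joints': [-0.465, 0.009, 1.448, 0.0, 1.682, 1.395], 'ee_pos': [484.044, -179.767, 201.67], 'eef_rot': [0.0, 0.99, -0.144, 0.002], 'wrist_force': [-0.039, 0.092, -0.852], 'grip_width': 0.147, 'grasp_force': 58.916}
[[ 0.958 -0.286  0.003]
 [-0.286 -0.958 -0.001]
 [ 0.003  0.    -1.   ]]
```

```bash
python3 -m creep '[{"translation":[-0.06,-0.4,0],"delta_rot":[0,0,0]},{"translation":[-0.12,-0.8,0],"delta_rot":[0,0,0]},{"translation":[-0.13,-0.95,0],"delta_rot":[0,0,0]},{"translation":[-0.13,-0.95,0],"delta_rot":[0,0,0]},{"translation":[-0.13,-0.95,0],"delta_rot":[0,0,0]},{"translation":[-0.13,-0.95,0],"delta_rot":[0,0,0]},{"translation":[-0.13,-0.95,0],"delta_rot":[0,0,0]},{"translation":[-0.13,-0.95,0],"delta_rot":[0,0,0]},{"translation":[-0.13,-0.95,0],"delta_rot":[0,0,0]},{"translation":[-0.13,-0.95,0],"delta_rot":[0,0,0]},{"translation":[-0.13,-0.9,0],"delta_rot":[0,0,0]},{"translation":[-0.13,-0.6,0],"delta_rot":[0,0,0]},{"translation":[-0.03,-0.2,0],"delta_rot":[0,0,0]},{"translation":[0,0,0],"delta_rot":[0,0,0]},{"translation":[0,0,0],"delta_rot":[0,0,0]},{"translation":[0,0,0],"delta_rot":[0,0,0]}]' 0 60
cat > m.py <<'E'
from h import *
np.set_printoptions(precision=2,suppress=True)
from scipy.optimize import least_squares
import sys
s=st();T=R.from_quat(np.roll(s["eef_rot"],-1)).as_matrix();e=np.array(s["ee_pos"]);zt=float(sys.argv[1]) # expected plate top z
ims=[]
for n in("wrist","scene","side"):
    p=imaging.snapshot(n);C=cloud(p);I=p["image"].astype(int);ok=p["depth"]>0
    uv=proj(p,[e[0],e[1],zt])[0].astype(int);x0=np.clip(uv[0]-130,0,380);y0=np.clip(uv[1]-100,0,200);ims.append(p["image"][y0:y0+200,x0:x0+260,::-1])
    m=ok&(np.hypot(C[...,0]-e[0],C[...,1]-e[1])<85)&(abs(C[...,2]-zt)<10)&(I.min(-1)>90);q=C[m]
    if len(q)<50: print(n,len(q));continue
    z=np.median(q[:,2]);c=q.mean(0);q=q[abs(q[:,2]-z)<6];c=q.mean(0)
    nn=np.linalg.svd(q-c,full_matrices=False)[2][2];nn*=np.sign(nn[2]);q=q[abs((q-c)@nn)<2.5]
    h=cv2.convexHull(q[:,:2].astype(np.float32)).reshape(-1,2)
    f=least_squares(lambda v:np.hypot(h[:,0]-v[0],h[:,1]-v[1])-66,e[:2],loss="soft_l1",f_scale=1.5).x
    d=q[:,:2]-f;E=d[np.hypot(*d.T)>70];k=E@T[:2,1]
    es=[E[k*g>0].mean(0) for g in(1,-1) if (k*g>0).sum()>3]
    print(n,len(q),"zmed",z,"n",nn,"circle",f,"ext",(q.min(0)+q.max(0))/2,"ear az",[np.degrees(np.arctan2(a[1],a[0])) for a in es],"edge",np.degrees(np.arctan2(*(es[0]-es[1])[::-1])) if len(es)==2 else "")
cv2.imwrite("pics/"+sys.argv[2],np.hstack(ims))
E
python3 m.py 231 m.png
```

```text
clock: 20.15
ee_pos: [530.1, 134.3, 199.7]
eef_rot: [0.0, 0.989, -0.146, -0.0]
wrist_force: [0.6, -0.3, -1.0]
grip_width: 0.151
grasp_force: 58.9
{'clock': 20.15, 'joints': [0.145, 0.081, 1.377, -0.001, 1.684, 2.008], 'ee_pos': [530.121, 134.317, 199.653], 'eef_rot': [0.0, 0.989, -0.146, -0.0], 'wrist_force': [0.605, -0.28, -1.003], 'grip_width': 0.151, 'grasp_force': 58.925}
wrist 23659 zmed 228.94413977662435 n [-0.01  0.    1.  ] circle [527.52 134.41] ext [528.75 136.   228.61] ear az [np.float64(-106.06486738360097), np.float64(72.45890316428175)] edge -106.81027095018764
scene 2154 zmed 227.15536872163688 n [-0.01  0.01  1.  ] circle [526.26 135.46] ext [524.97 137.13 227.15] ear az [np.float64(-107.6892747132602), np.float64(73.85542669112971)] edge -106.90969324293668
side 645 zmed 229.46215512871646 n [-0.01 -0.    1.  ] circle [529.46 135.32] ext [528.52 135.19 229.33] ear az [np.float64(-108.00379312632926), np.float64(74.14077365506995)] edge -106.93491267276055
```

View pics/m.png

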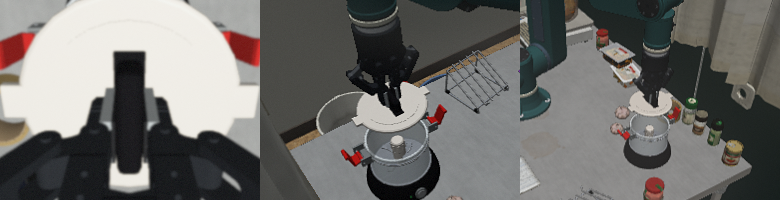

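The lid hangs level over the bowl in all three views, with its ears towards the clips; it needs about 4 mm of shift. I'll correct and lower.

```bash
python3 -m creep '[{"translation":[0.11,-0.07,0.3],"delta_rot":[0,0,0]},{"translation":[0,0,0.5],"delta_rot":[0,0,0]},{"translation":[0,0,0.5],"delta_rot":[0,0,0]},{"translation":[0,0,0.4],"delta_rot":[0,0,0]},{"translation":[0,0,0.3],"delta_rot":[0,0,0]},{"translation":[0,0,0.15],"delta_rot":[0,0,0]},{"translation":[0,0,0.1],"delta_rot":[0,0,0]},{"translation":[0,0,0],"delta_rot":[0,0,0]},{"translation":[0,0,0],"delta_rot":[0,0,0]}]' 0 60 && python3 m.py 161 m2.png
```

```text
clock: 21.05
ee_pos: [534.5, 136.4, 132.8]
eef_rot: [-0.0, 0.989, -0.145, 0.001]
wrist_force: [-0.2, -0.1, -0.1]
grip_width: 0.15
grasp_force: 58.9
{'clock': 21.05, 'joints': [0.147, 0.112, 1.475, -0.0, 1.553, 2.009], 'ee_pos': [534.526, 136.437, 132.843], 'eef_rot': [-0.0, 0.989, -0.145, 0.001], 'wrist_force': [-0.205, -0.127, -0.087], 'grip_width': 0.15, 'grasp_force': 58.922}
wrist 23665 zmed 162.1632083363187 n [-0.01  0.    1.  ] circle [531.94 137.58] ext [533.06 138.28 161.88] ear az [np.float64(-105.78030328810804), np.float64(72.41105481704308)] edge -106.68794726017222
scene 1936 zmed 160.40136533432863 n [-0.02  0.01  1.  ] circle [530.67 139.4 ] ext [529.07 138.27 160.23] ear az [np.float64(-106.42256027239719), np.float64(74.06124153052171)] edge -106.18160901739847
side 599 zmed 163.0202983869689 n [-0. -0.  1.] circle [533.44 136.73] ext [533.3  135.9  162.89] ear az [np.float64(-105.75592582001802), np.float64(73.48046236106204)] edge -106.13725352960383
```

```bash
python3 -m creep '[{"translation":[0,0.05,0.1],"delta_rot":[0,0,0]},{"translation":[0,0,0.1],"delta_rot":[0,0,0]},{"translation":[0,0,0.1],"delta_rot":[0,0,0]},{"translation":[0,0,0.1],"delta_rot":[0,0,0]},{"translation":[0,0,0.08],"delta_rot":[0,0,0]},{"translation":[0,0,0],"delta_rot":[0,0,0]}]' 0 60
```

```text
clock: 21.7
ee_pos: [533.1, 134.9, 116.8]
eef_rot: [0.0, 0.989, -0.145, -0.001]
wrist_force: [0.1, 0.4, -1.8]
grip_width: 0.149
grasp_force: 58.9
```

```bash
python3 -m creep '[{"translation":[0,0,0.05],"delta_rot":[0,0,0]},{"translation":[0,0,0.05],"delta_rot":[0,0,0]},{"translation":[0,0,0.05],"delta_rot":[0,0,0]},{"translation":[0,0,0],"delta_rot":[0,0,0]},{"translation":[0,0,0],"delta_rot":[0,0,0]}]' 0 60
```

```text
clock: 22.12
ee_pos: [534.1, 135.0, 115.4]
eef_rot: [-0.0, 0.989, -0.145, 0.001]
wrist_force: [-1.5, -1.1, 5.4]
grip_width: 0.15
grasp_force: 60.0
```

Contact at the expected height with about 5 N. I'll release gently, lift and check.

```bash
python3 -m creep '[{"translation":[0,0,0],"delta_rot":[0,0,0]},{"translation":[0,0,0],"delta_rot":[0,0,0]},{"translation":[0,0,0],"delta_rot":[0,0,0]},{"translation":[0,0,0],"delta_rot":[0,0,0]},{"translation":[0,0,-0.3],"delta_rot":[0,0,0]},{"translation":[0,0,-0.7],"delta_rot":[0,0,0]},{"translation":[0,0,-1],"delta_rot":[0,0,0]},{"translation":[0,0,-1],"delta_rot":[0,0,0]},{"translation":[0,0,-1],"delta_rot":[0,0,0]},{"translation":[0,0,0],"delta_rot":[0,0,0]},{"translation":[0,0,0],"delta_rot":[0,0,0]}]' 40 30 && python3 m.py 144 m3.png
python3 - <<'E'
from h import *
np.set_printoptions(precision=1,suppress=True)
c=np.array([531.9,135.7]);yc=np.array([.284,.959]);xc=np.array([.959,-.284])
for n in("wrist","scene","side"):
    p=imaging.snapshot(n);C=cloud(p);I=p["image"].astype(int);ok=p["depth"]>0
    x=(C[...,:2]-c)@xc;y=(C[...,:2]-c)@yc;Z=C[...,2]
    red=ok&(I[...,0]>100)&(I[...,1]<70)&(I[...,2]<70)&(Z>100)
    for k in(1,-1):
        m=red&(y*k>50)&(y*k<140)&(abs(x)<40)
        if m.sum()>10: print(n,k,m.sum(),"x",np.percentile(x[m],[2,98]),"y",np.percentile(y[m],[2,98]),"z",np.percentile(Z[m],[2,98]))
        m=ok&(y*k>125)&(y*k<230)&(abs(x)<80)&(Z>60)&(Z<300)
        print("   obst",k,m.sum(),(x[m].min(),x[m].max(),y[m].min(),y[m].max(),Z[m].max()) if m.any() else "")
E
```

```text
clock: 23.03
ee_pos: [535.0, 135.2, 236.9]
eef_rot: [-0.001, 0.989, -0.145, 0.003]
wrist_force: [0.2, 0.5, -1.1]
grip_width: 0.466
grasp_force: 0.0
{'clock': 23.033, 'joints': [0.145, 0.082, 1.303, -0.0, 1.75, 2.007], 'ee_pos': [535.048, 135.179, 236.852], 'eef_rot': [-0.001, 0.989, -0.145, 0.003], 'wrist_force': [0.161, 0.544, -1.118], 'grip_width': 0.466, 'grasp_force': 0.0}
wrist 11918 zmed 144.60979141104534 n [0. 0. 1.] circle [532.87 138.76] ext [532.34 135.58 144.5 ] ear az [np.float64(-106.40645784346273), np.float64(73.73794965846305)] edge -106.33528061059658
scene 2241 zmed 142.87434981502142 n [-0.  0.  1.] circle [529.43 139.44] ext [529.65 134.02 142.81] ear az [np.float64(-105.15538500778572), np.float64(72.63166435265771)] edge -106.24325646622351
side 684 zmed 144.86108580482508 n [ 0.   -0.01  1.  ] circle [532.22 133.62] ext [532.54 134.86 144.81] ear az [np.float64(-105.28990799481899), np.float64(74.31887929367636)] edge -105.48574762219185
wrist 1 812 x [-9.8 11.3] y [ 81.2 108.4] z [127.6 158.5]
   obst 1 4095 (np.float64(-79.87574639059429), np.float64(79.9892266561481), np.float64(194.7703216173758), np.float64(229.95520992239122), np.float64(108.1125283965788))
wrist -1 829 x [-10.   11.1] y [-110.7  -80.4] z [125.8 153.2]
   obst -1 0 
scene 1 130 x [-12.6   9.9] y [ 80.1 111.6] z [125.2 156.6]
   obst 1 0 
scene -1 81 x [-12.7   9.9] y [-112.4  -79. ] z [123.4 152.1]
   obst -1 0 
side 1 67 x [-11.2  13. ] y [ 83.4 107.1] z [127.  159.4]
   obst 1 445 (np.float64(-79.11286763350708), np.float64(79.7262147770073), np.float64(191.34774773054346), np.float64(229.9830822557249), np.float64(299.7955945022574))
side -1 53 x [-8.3 13.3] y [-115.3  -80.7] z [124.9 154.7]
   obst -1 0
```

View pics/m3.png

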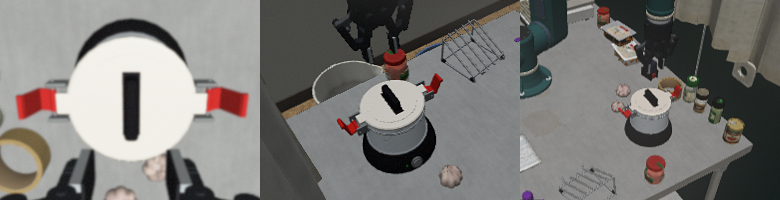

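The wrist view (left) shows the lid home and level with its ears between the brackets, and the clips still open at (38,102) and (228,102). Now I'll shut the fingers and go outside the left clip.

```bash
python3 -m creep '[{"translation":[-0.08,-0.5,0],"delta_rot":[0,0,0]},{"translation":[0,-0.9,0],"delta_rot":[0,0,0]},{"translation":[0,-0.9,0],"delta_rot":[0,0,0]},{"translation":[0,-0.9,0],"delta_rot":[0,0,0]},{"translation":[0,-0.9,0],"delta_rot":[0,0,0]},{"translation":[0,-0.4,0],"delta_rot":[0,0,0]},{"translation":[0,0,0.5],"delta_rot":[0,0,0]},{"translation":[0,0,0.9],"delta_rot":[0,0,0]},{"translation":[0,0,0.9],"delta_rot":[0,0,0]},{"translation":[0,0,0.9],"delta_rot":[0,0,0]},{"translation":[0,0,0.6],"delta_rot":[0,0,0]},{"translation":[0,0,0.2],"delta_rot":[0,0,0]},{"translation":[0,0,0],"delta_rot":[0,0,0]},{"translation":[0,0,0],"delta_rot":[0,0,0]}]' 0 30
cat > k.py <<'E'
from h import *
import sys
np.set_printoptions(precision=1,suppress=True)
s=st();e=np.array(s["ee_pos"])
c=np.array([531.9,135.7]);yc=np.array([.284,.959]);xc=np.array([.959,-.284])
print("tcp in chopper",(e[:2]-c)@xc,(e[:2]-c)@yc,e[2]); ims=[]
for n in("wrist","scene","side"):
    p=imaging.snapshot(n);C=cloud(p);I=p["image"].astype(int);ok=p["depth"]>0
    uv=proj(p,[e[0],e[1],150])[0].astype(int);x0=np.clip(uv[0]-100,0,440);y0=np.clip(uv[1]-80,0,200);ims.append(p["image"][y0:y0+200,x0:x0+200,::-1])
    x=(C[...,:2]-c)@xc;y=(C[...,:2]-c)@yc;Z=C[...,2]
    red=ok&(I[...,0]>100)&(I[...,1]<70)&(I[...,2]<70)&(Z>100)
    for k in(1,-1):
        m=red&(y*k>35)&(y*k<140)&(abs(x)<40)
        if m.sum()>5: print(n,k,m.sum(),"x",np.percentile(x[m],[2,98]),"y",np.percentile(y[m],[2,98]),"z",np.percentile(Z[m],[2,98]))
    m=ok&(I.max(-1)<110)&(abs(x-(e[:2]-c)@xc)<14)&(abs(y-(e[:2]-c)@yc)<20)&(abs(Z-e[2]-40)<30)
    if m.sum()>5: print(n,"finger y",np.percentile(y[m],[2,98]),"x",np.percentile(x[m],[2,98]),"zmin",np.percentile(Z[m],[0,2,5]))
cv2.imwrite("pics/"+sys.argv[1],cv2.resize(np.hstack(ims),None,fx=1.33,fy=1.33))
E
python3 k.py k1.png
```

```text
clock: 24.5
ee_pos: [570.4, 264.7, 113.8]
eef_rot: [0.0, 0.989, -0.145, 0.0]
wrist_force: [0.9, -0.2, 1.1]
grip_width: -0.003
grasp_force: 0.0
{'clock': 24.5, 'joints': [0.345, 0.291, 1.303, -0.0, 1.548, 2.207], 'ee_pos': [570.375, 264.736, 113.806], 'eef_rot': [0.0, 0.989, -0.145, 0.0], 'wrist_force': [0.917, -0.215, 1.07], 'grip_width': -0.003, 'grasp_force': 0.0}
tcp in chopper 0.2511108107618796 134.67227163479401 113.80612237704166
wrist 1 1744 x [-10.8  12.2] y [ 79.5 111.1] z [125.5 158.4]
wrist finger y [122.5 148.1] x [-8.4 11.7] zmin [148.2 153.3 155. ]
scene 1 136 x [-13.7  10.3] y [ 80.1 111.6] z [124.9 156.8]
scene -1 144 x [-13.2   8.6] y [-110.2  -79.8] z [123.3 152.4]
scene finger y [123.4 148.4] x [-13.1   3.2] zmin [147.  149.8 153. ]
side 1 65 x [-10.3  13. ] y [ 83.2 107.4] z [128.1 159. ]
side -1 50 x [-8.8 14. ] y [-114.7  -80.6] z [125.7 154.4]
side finger y [120.4 148.6] x [-4.7 13. ] zmin [149.9 150.9 151.8]
```

```bash
python3 -m creep '[{"translation":[0,0.2,0],"delta_rot":[0,0,0]},{"translation":[0,0.2,0],"delta_rot":[0,0,0]},{"translation":[0,0.2,0],"delta_rot":[0,0,0]},{"translation":[0,0.2,-0.1],"delta_rot":[0,0,0]},{"translation":[0,0.2,-0.1],"delta_rot":[0,0,0]},{"translation":[0,0.2,-0.1],"delta_rot":[0,0,0]},{"translation":[0,0,0],"delta_rot":[0,0,0]}]' 0 30; python3 k.py k2.png
```

```text
clock: 25.23
ee_pos: [560.6, 229.7, 124.9]
eef_rot: [-0.001, 0.989, -0.146, 0.002]
wrist_force: [1.0, 0.9, -0.1]
grip_width: 0.003
grasp_force: 0.6
{'clock': 25.233, 'joints': [0.296, 0.232, 1.353, -0.001, 1.552, 2.159], 'ee_pos': [560.603, 229.693, 124.884], 'eef_rot': [-0.001, 0.989, -0.146, 0.002], 'wrist_force': [0.955, 0.934, -0.14], 'grip_width': 0.003, 'grasp_force': 0.615}
tcp in chopper 0.8322684945960113 98.29044855644509 124.88439513493674
wrist 1 996 x [-5.7 12.2] y [80.  98.2] z [132.4 170.1]
wrist -1 1768 x [-10.8  11.4] y [-106.4  -78.9] z [126.4 149.4]
wrist finger y [ 86.  111.5] x [-8.1 12.1] zmin [141.1 162.6 164.8]
scene 1 101 x [-14.3   4.7] y [80.  98.9] z [130.2 168. ]
scene -1 144 x [-12.9   8.6] y [-110.6  -80. ] z [123.3 152.1]
scene finger y [ 86.1 113.1] x [-13.1   3.5] zmin [153.1 157.5 159.7]
side 1 42 x [-11.   13.6] y [77.  94.9] z [132.8 172. ]
side -1 51 x [-9.7 13.2] y [-114.2  -81.7] z [124.7 153.5]
side finger y [ 83.6 110.5] x [-7.6 12.8] zmin [140.6 145.5 151.2]
```

```bash
python3 -m creep '[{"translation":[0,0.2,0],"delta_rot":[0,0,0]},{"translation":[0,0.2,0],"delta_rot":[0,0,0]},{"translation":[0,0.2,0.03],"delta_rot":[0,0,0]},{"translation":[0,0.2,0.03],"delta_rot":[0,0,0]},{"translation":[0,0,0.08],"delta_rot":[0,0,0]},{"translation":[0,0,0.08],"delta_rot":[0,0,0]},{"translation":[0,0,0],"delta_rot":[0,0,0]}]' 0 30; python3 k.py k3.png
```

```text
clock: 25.97
ee_pos: [552.8, 204.9, 117.1]
eef_rot: [0.002, 0.989, -0.146, 0.0]
wrist_force: [-1.5, -4.0, 6.5]
grip_width: -0.001
grasp_force: 3.6
{'clock': 25.967, 'joints': [0.261, 0.205, 1.401, -0.004, 1.536, 2.125], 'ee_pos': [552.798, 204.898, 117.134], 'eef_rot': [0.002, 0.989, -0.146, 0.0], 'wrist_force': [-1.476, -3.977, 6.451], 'grip_width': -0.001, 'grasp_force': 3.576}
tcp in chopper 0.3894447800532532 72.29580611199601 117.13402887834395
wrist 1 1111 x [-9.3 11.9] y [50.4 84. ] z [133.3 157.1]
wrist -1 2483 x [-10.6  11.7] y [-110.1  -80.3] z [126.1 153.1]
wrist finger y [60.5 85.9] x [-8.1 11.8] zmin [154.1 156.7 158.6]
scene 1 96 x [-13.9   6.9] y [50.5 85.3] z [133.2 158.1]
scene -1 144 x [-12.7   8.8] y [-110.6  -79.8] z [123.7 152.3]
scene finger y [61.1 87. ] x [-13.5   5.5] zmin [127.9 131.4 137.7]
side 1 40 x [-7.6 13.3] y [47.6 82.4] z [139.2 154.2]
side -1 52 x [-9.3 13.7] y [-114.3  -82. ] z [122.2 153.8]
side finger y [57.5 85.4] x [-3.4 12.8] zmin [134.1 139.7 153.6]
```

```bash
python3 -m creep '[{"translation":[0,0.1,0.08],"delta_rot":[0,0,0]},{"translation":[0,0,0.08],"delta_rot":[0,0,0]},{"translation":[0,0,0],"delta_rot":[0,0,0]}]' 0 30;  python3 -m creep '[{"translation":[0,0,0.08],"delta_rot":[0,0,0]},{"translation":[0,0,0],"delta_rot":[0,0,0]}]' 0 30; python3 k.py k4.png
```

```text
clock: 26.37
ee_pos: [553.2, 205.1, 116.9]
eef_rot: [-0.002, 0.989, -0.145, 0.003]
wrist_force: [-6.5, 0.2, 19.7]
grip_width: 0.004
grasp_force: 9.5
clock: 26.53
ee_pos: [553.3, 205.1, 116.8]
eef_rot: [-0.002, 0.989, -0.145, 0.003]
wrist_force: [-9.0, -1.4, 25.2]
grip_width: 0.001
grasp_force: 13.1
{'clock': 26.533, 'joints': [0.259, 0.199, 1.408, 0.0, 1.526, 2.121], 'ee_pos': [553.284, 205.102, 116.799], 'eef_rot': [-0.002, 0.989, -0.145, 0.003], 'wrist_force': [-9.024, -1.444, 25.173], 'grip_width': 0.001, 'grasp_force': 13.111}
tcp in chopper 0.79730922713388 72.6293597126225 116.79909884647036
wrist 1 1111 x [-9.5 11.9] y [50.1 83.8] z [133.3 156.9]
wrist -1 2542 x [-10.6  11.6] y [-110.3  -80.4] z [126.1 153.2]
wrist finger y [60.5 85.8] x [-8.8 11.9] zmin [153.7 156.3 158.2]
scene 1 101 x [-14.2   7.3] y [50.3 85.1] z [132.5 158.3]
scene -1 143 x [-13.2   8.7] y [-110.2  -80.2] z [123.  152.5]
scene finger y [60.7 86.8] x [-13.1  13.6] zmin [127.9 129.4 133.7]
side 1 40 x [-7.8 14.1] y [47.3 81.9] z [141.5 153.8]
side -1 51 x [-9.2 14.5] y [-114.7  -80. ] z [125.2 155. ]
side finger y [57.1 86.2] x [-3.1 12.8] zmin [135.1 140.4 151. ]
```

The left clip is down: the red spans y' 50–85 mm, which fits closed, and it stopped hard. Now the right one.

```bash
python3 -m creep '[{"translation":[0,0,-0.4],"delta_rot":[0,0,0]},{"translation":[0,0,-0.9],"delta_rot":[0,0,0]},{"translation":[0,0,-0.9],"delta_rot":[0,0,0]},{"translation":[0,0.5,0],"delta_rot":[0,0,0]},{"translation":[0,0.9,0],"delta_rot":[0,0,0]},{"translation":[0,0.9,0],"delta_rot":[0,0,0]},{"translation":[0,0.9,0],"delta_rot":[0,0,0]},{"translation":[0,0.9,0],"delta_rot":[0,0,0]},{"translation":[0,0.9,0],"delta_rot":[0,0,0]},{"translation":[0,0.9,0],"delta_rot":[0,0,0]},{"translation":[0,0.7,0],"delta_rot":[0,0,0]},{"translation":[0,0.35,0],"delta_rot":[0,0,0]},{"translation":[0,0,0],"delta_rot":[0,0,0]},{"translation":[0,0,0],"delta_rot":[0,0,0]}]' 0 30; python3 k.py k5.png
```

```text
clock: 27.85
ee_pos: [492.0, 4.9, 174.1]
eef_rot: [-0.0, 0.989, -0.146, -0.0]
wrist_force: [0.3, 0.8, -0.8]
grip_width: -0.001
grasp_force: 0.0
{'clock': 27.85, 'joints': [-0.106, -0.036, 1.546, 0.001, 1.632, 1.757], 'ee_pos': [492.023, 4.893, 174.084], 'eef_rot': [-0.0, 0.989, -0.146, -0.0], 'wrist_force': [0.335, 0.777, -0.782], 'grip_width': -0.001, 'grasp_force': 0.0}
tcp in chopper -1.0925070984235532 -136.76930898087704 174.0844911251889
wrist 1 1268 x [-10.8  12.1] y [48.3 83. ] z [133.8 152.3]
wrist -1 1098 x [-10.1  11.6] y [-112.6  -78.5] z [125.1 153.5]
wrist finger y [-148.9 -123.5] x [-9.  10.5] zmin [208.8 213.  214.9]
scene 1 178 x [-13.4  15.3] y [50.8 84.3] z [140.7 151.1]
scene -1 73 x [-11.2  10.8] y [-112.3  -79.1] z [123.4 153.2]
scene finger y [-148.  -120.7] x [-14.6   2. ] zmin [205.7 208.4 211. ]
side 1 61 x [-8.9 14.3] y [48.6 82.3] z [142.  152.7]
side -1 51 x [-10.3  13.8] y [-114.5  -80.1] z [125.2 154.1]
side finger y [-149.2 -123. ] x [-4.3 11.7] zmin [206.6 208.9 211.3]
```

View pics/k5.png

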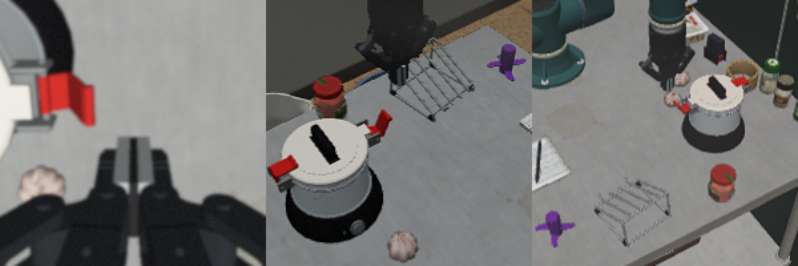

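The left clip lies flat on the lid (scene part, at (285,165)), and the right one still stands up. I'll repeat the same path mirrored.

```bash
python3 -m creep '[{"translation":[0.05,0,0.5],"delta_rot":[0,0,0]},{"translation":[0,0,0.8],"delta_rot":[0,0,0]},{"translation":[0,0,0.6],"delta_rot":[0,0,0]},{"translation":[0,0,0.2],"delta_rot":[0,0,0]},{"translation":[0,-0.1,0],"delta_rot":[0,0,0]},{"translation":[0,-0.2,0],"delta_rot":[0,0,0]},{"translation":[0,-0.2,0],"delta_rot":[0,0,0]},{"translation":[0,-0.2,0],"delta_rot":[0,0,0]},{"translation":[0,-0.2,-0.13],"delta_rot":[0,0,0]},{"translation":[0,-0.2,-0.13],"delta_rot":[0,0,0]},{"translation":[0,-0.2,-0.13],"delta_rot":[0,0,0]},{"translation":[0,0,0],"delta_rot":[0,0,0]}]' 0 30; python3 k.py k6.png
```

```text
clock: 29.0
ee_pos: [507.2, 42.9, 129.6]
eef_rot: [-0.001, 0.989, -0.145, 0.004]
wrist_force: [-4.6, -0.6, 14.2]
grip_width: -0.003
grasp_force: 7.1
{'clock': 29.0, 'joints': [-0.027, 0.014, 1.586, 0.0, 1.534, 1.834], 'ee_pos': [507.16, 42.862, 129.624], 'eef_rot': [-0.001, 0.989, -0.145, 0.004], 'wrist_force': [-4.578, -0.55, 14.182], 'grip_width': -0.003, 'grasp_force': 7.117}
tcp in chopper 2.6404808878469233 -96.05737282474065 129.6239799648738
wrist 1 1917 x [-10.5  11.8] y [48.1 83.2] z [132.8 152.2]
wrist -1 748 x [ 1.2 11.9] y [-97.5 -78.2] z [132.4 169.4]
wrist finger y [-108.3  -82.6] x [-6.3 13.7] zmin [140.2 167.7 170.1]
scene 1 178 x [-12.8  14.1] y [50.7 84.5] z [142.1 150.7]
scene -1 83 x [-12.8   8.1] y [-92.8 -78.7] z [130.9 167.8]
scene finger y [-107.3  -79.4] x [-10.9   7. ] zmin [162.4 163.3 164. ]
side 1 60 x [-9.4 13.4] y [46.8 82.4] z [139.6 152.8]
side -1 45 x [-10.   13.6] y [-98.9 -79.9] z [131.7 166.8]
side finger y [-110.3  -82.1] x [-2.9 15.2] zmin [148.4 161.2 167.9]
```

The 14 N upward force suggests the finger is riding on top of the leg. I'll back off up and out, then re-measure.

```bash
python3 -m creep '[{"translation":[0,0,-0.8],"delta_rot":[0,0,0]},{"translation":[0,0.4,-0.4],"delta_rot":[0,0,0]},{"translation":[0,0.6,0],"delta_rot":[0,0,0]},{"translation":[-0.05,0.4,0],"delta_rot":[0,0,0]},{"translation":[0,0,0],"delta_rot":[0,0,0]},{"translation":[0,0,0],"delta_rot":[0,0,0]}]' 0 30; python3 k.py k7.png
python3 - <<'E'
from h import *
np.set_printoptions(precision=1,suppress=True)
c=np.array([531.9,135.7]);yc=np.array([.284,.959])
for n in("wrist","side"):
    p=imaging.snapshot(n);C=cloud(p);I=p["image"].astype(int);y=(C[...,:2]-c)@yc;Z=C[...,2]
    m=(p["depth"]>0)&(I[...,0]>100)&(I[...,1]<70)&(I[...,2]<70)&(Z>100)&(y<-40)&(y>-140)
    for a in range(120,175,5):
        k=m&(Z>=a)&(Z<a+5)
        if k.sum()>2: print(n,a,k.sum(),y[k].mean())
E
```

```text
clock: 29.65
ee_pos: [491.2, 1.6, 159.3]
eef_rot: [-0.0, 0.989, -0.146, 0.0]
wrist_force: [0.4, 0.4, -0.7]
grip_width: -0.002
grasp_force: 0.0
{'clock': 29.65, 'joints': [-0.113, -0.033, 1.573, 0.0, 1.601, 1.751], 'ee_pos': [491.169, 1.597, 159.341], 'eef_rot': [-0.0, 0.989, -0.146, 0.0], 'wrist_force': [0.379, 0.409, -0.669], 'grip_width': -0.002, 'grasp_force': 0.0}
tcp in chopper -0.9760175070802433 -140.17227790208005 159.3409088288528
wrist 1 1409 x [-10.8  12. ] y [48.  83.1] z [133.  152.3]
wrist -1 1284 x [-10.1  11.9] y [-97.6 -79.3] z [132.4 169.5]
wrist finger y [-152.3 -126.8] x [-9.5 10.5] zmin [193.8 198.5 200.3]
scene 1 178 x [-13.1  14.1] y [50.7 84.4] z [142.2 151.2]
scene -1 87 x [-13.1   8.6] y [-92.2 -79.1] z [131.  168.9]
scene finger y [-150.5 -124.6] x [-14.3   2.4] zmin [190.5 193.5 196.3]
side 1 59 x [-8.5 13.4] y [47.7 82.7] z [140.  153.5]
side -1 71 x [-9.9 14.1] y [-98.4 -79.3] z [130.8 170.7]
side finger y [-153.9 -126.5] x [-8.9 11.5] zmin [193.  197.6 198.9]
wrist 120 5 -75.06225124289598
wrist 125 3 -83.6142384306009
wrist 130 99 -82.51691691383357
wrist 135 77 -93.8889761402165
wrist 140 153 -95.95437018409402
wrist 145 173 -93.17051407755245
wrist 150 171 -90.56211498097994
wrist 155 191 -87.99245893628697
wrist 160 82 -86.15302618000425
wrist 165 320 -84.47431101390006
wrist 170 3 -83.63669475769326
side 125 3 -80.56504704675417
side 130 6 -83.9392171159651
side 135 8 -95.09730535011477
side 140 9 -93.93754164573186
side 145 10 -92.69364605165808
side 150 8 -90.04876947749864
side 155 10 -88.69988640146212
side 160 5 -86.68077520400551
side 165 13 -84.81326074816094
```

```bash
python3 -m creep '[{"translation":[0.05,0,0.6],"delta_rot":[0,0,0]},{"translation":[0,0,0.6],"delta_rot":[0,0,0]},{"translation":[0,0,0],"delta_rot":[0,0,0]},{"translation":[0,-0.4,0],"delta_rot":[0,0,0]},{"translation":[0,-0.4,0],"delta_rot":[0,0,0]},{"translation":[0,-0.25,0],"delta_rot":[0,0,0]},{"translation":[0,-0.2,0],"delta_rot":[0,0,0]},{"translation":[0,-0.2,0],"delta_rot":[0,0,0]},{"translation":[0,-0.2,0],"delta_rot":[0,0,0]},{"translation":[0,-0.2,0.03],"delta_rot":[0,0,0]},{"translation":[0,-0.2,0.03],"delta_rot":[0,0,0]},{"translation":[0,0,0],"delta_rot":[0,0,0]}]' 0 30; python3 k.py k8.png
```

```text
clock: 30.9
ee_pos: [511.0, 61.7, 121.6]
eef_rot: [-0.001, 0.989, -0.145, 0.001]
wrist_force: [0.7, 0.1, 2.3]
grip_width: -0.003
grasp_force: 0.5
{'clock': 30.9, 'joints': [0.009, 0.036, 1.579, 0.001, 1.525, 1.87], 'ee_pos': [511.004, 61.703, 121.617], 'eef_rot': [-0.001, 0.989, -0.145, 0.001], 'wrist_force': [0.72, 0.102, 2.266], 'grip_width': -0.003, 'grasp_force': 0.544}
tcp in chopper 0.9761585803675032 -76.89779444233471 121.61728094542731
wrist 1 2153 x [-10.5  11.8] y [48.4 83.3] z [132.7 152.1]
wrist -1 1031 x [-8.8 11.9] y [-87.6 -55.9] z [133.3 161.9]
wrist finger y [-89.1 -63.7] x [-7.1 12.4] zmin [137.  160.3 162.3]
scene 1 176 x [-13.3  14.9] y [50.7 84.7] z [140.8 150.5]
scene -1 80 x [-13.4   9.6] y [-86.2 -54.2] z [132.6 161.7]
scene finger y [-88.4 -62.1] x [-13.    3.5] zmin [132.4 136.2 138.9]
side 1 59 x [-9.4 14. ] y [46.6 82.7] z [141.4 154.6]
side -1 40 x [-9.  15.1] y [-89.5 -59.4] z [131.6 163.4]
side finger y [-92.5 -65.9] x [-7.7 13.3] zmin [131.9 137.8 142. ]
```

Good, nearly down; press it home.

```bash
python3 -m creep '[{"translation":[0,-0.1,0.08],"delta_rot":[0,0,0]},{"translation":[0,-0.05,0.08],"delta_rot":[0,0,0]},{"translation":[0,0,0.06],"delta_rot":[0,0,0]},{"translation":[0,0,0.06],"delta_rot":[0,0,0]},{"translation":[0,0,0],"delta_rot":[0,0,0]}]' 0 30
```

```text
clock: 31.47
ee_pos: [512.5, 67.1, 116.9]
eef_rot: [-0.003, 0.989, -0.145, 0.002]
wrist_force: [-5.0, 5.7, 14.6]
grip_width: -0.0
grasp_force: 7.6
```

```bash
python3 -m creep '[{"translation":[0,0,0.1],"delta_rot":[0,0,0]},{"translation":[0,0,0],"delta_rot":[0,0,0]}]' 0 30; python3 -m creep '[{"translation":[0,0,-0.5],"delta_rot":[0,0,0]},{"translation":[0,0,-0.9],"delta_rot":[0,0,0]},{"translation":[0,0,-0.9],"delta_rot":[0,0,0]},{"translation":[0,0,-0.9],"delta_rot":[0,0,0]},{"translation":[-0.9,0,-0.9],"delta_rot":[0,0,0]},{"translation":[-0.9,0,0],"delta_rot":[0,0,0]},{"translation":[-0.5,0,0],"delta_rot":[0,0,0]},{"translation":[0,0,0],"delta_rot":[0,0,0]},{"translation":[0,0,0],"delta_rot":[0,0,0]}]' 0 30; python3 k.py k9.png
python3 - <<'E'
from h import *
np.set_printoptions(precision=3,suppress=True)
for n in("wrist","scene","side"):
    p=imaging.snapshot(n);C=cloud(p);I=p["image"].astype(int)
    m=(p["depth"]>0)&(np.hypot(C[...,0]-531.9,C[...,1]-135.7)<85)&(abs(C[...,2]-144)<5)&(I.min(-1)>110);q=C[m];c=q.mean(0);nn=np.linalg.svd(q-c,full_matrices=False)[2][2]
    print(n,len(q),"lid z",np.median(q[:,2]),"n",nn,"ext mid",(q.min(0)+q.max(0))/2)
E
```

```text
clock: 31.63
ee_pos: [512.7, 67.1, 116.8]
eef_rot: [-0.003, 0.989, -0.145, 0.002]
wrist_force: [-9.9, 5.4, 25.6]
grip_width: 0.003
grasp_force: 12.7
clock: 32.38
ee_pos: [445.4, 84.6, 232.8]
eef_rot: [0.0, 0.989, -0.145, 0.0]
wrist_force: [-0.1, 0.3, -0.3]
grip_width: -0.003
grasp_force: 0.0
{'clock': 32.383, 'joints': [0.063, -0.134, 1.522, -0.0, 1.753, 1.925], 'ee_pos': [445.369, 84.599, 232.793], 'eef_rot': [0.0, 0.989, -0.145, 0.0], 'wrist_force': [-0.066, 0.32, -0.316], 'grip_width': -0.003, 'grasp_force': 0.0}
tcp in chopper -68.47058243991506 -73.58098331605851 232.79274431943168
wrist 1 909 x [-10.2  10.7] y [48.9 82.3] z [147.7 152.4]
wrist -1 942 x [-10.3  10.4] y [-81.4 -49.4] z [147.7 152.6]
wrist finger y [-85.7 -60.3] x [-76.1 -57. ] zmin [267.1 271.9 273.5]
scene 1 178 x [-12.7  15. ] y [50.7 84.4] z [141.1 151. ]
scene -1 143 x [-13.4   9. ] y [-81.3 -47.3] z [145.2 151. ]
scene finger y [-84.5 -58.2] x [-81.1 -65. ] zmin [265.  267.5 269.4]
side 1 61 x [-8.6 12.7] y [48.4 83.9] z [141.2 153.5]
side -1 69 x [-9.3 14.6] y [-84.9 -51. ] z [129.8 152.8]
side finger y [-88.8 -61.7] x [-73.2 -55. ] zmin [268.  270.2 271.3]
wrist 14010 lid z 144.57829557451237 n [0.001 0.    1.   ] ext mid [531.244 135.573 144.262]
scene 2046 lid z 142.9896021553203 n [-0.002  0.004  1.   ] ext mid [529.445 134.786 144.021]
side 685 lid z 145.01477647507963 n [ 0.004 -0.005  1.   ] ext mid [532.361 127.878 143.909]
```

Both clips lie flat at z 148–152 and symmetric, the lid is level at rim height, and the robot is clear of everything.

```bash
python3 -c "
from station import r
print(r.sign_off())"
```

```text
the job is handed in; nothing more can be done
None
```

The chopper is back together and handed in: blade unit down on the spindle, lid level on the rim, both clips folded flat. The last measurements agreed, but the hand-in returned no verdict, and I viewed 13 pictures instead of the allowed 10.

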